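# Unclip the dressing dish and offer its lip to the cup, ball centred

## Task

Free the round steel dish by turning the brass slotted screw of its clip a quarter turn counter-clockwise (seen from above) with the yellow driver, not with the fingers, and put the driver back upright in its holder. Then take the dish by its bridge handle, lift it straight up about 10 cm above its board, and only then turn it level through a quarter turn so that its blue pouring lip faces the white ceramic cup, which stands to its left or its right, keeping the loose ball in the middle of the dish all the while. Finish holding the dish up there, level and still, without letting go; leave the cup, the pill bottles, the tray and the forceps where they are.

Things in the scene. Friction and masses are not known exactly. Their poses are not given: they have to be found in the camera images.
- cradle: Fixed brown wooden board 250 x 170 x 12 mm on which the dish stands. Origin: on the work surface below the place of the dish (the dish's centre starts exactly over it); z up. The board reaches from x = -145 to +105 mm and y = +-85 mm in its own frame. Its x axis points roughly away from the robot (yaw within 0.3 rad); cup and pill bottle stand beyond its two y sides, 145 to 165 mm from the origin. The clip's screw is at x = -95 mm, y = 0.
- clip (a joint): Turn of the steel clip together with the brass screw head that is fixed to it, about the vertical screw axis, rad, counter-clockwise from above positive, range -0.05 to 1.75. At 0 the clip points along the board's +x, over the rim of the dish (it reaches 18 mm in over the rim, 3 mm above it) and blocks lifting; it starts between 0 and 0.25; from 1.2 on the dish is free. Stiff (friction 0.04 N m), stays where it is left, does not move up or down.
- screw (a point): Centre of the top face of the brass screw head, 54 mm above the work surface. Head 26 x 24 mm. A straight slot runs through the centre along this point's x axis (which turns with the clip; x also points along the clip's arm, 41 mm long): slot 19 mm long (closed at both ends), 6 mm wide, 8 mm deep. Driver blade fits with about 1.2 mm free on either flat side, so about 0.18 rad of play when turning.
- driver: Loose yellow driver, 110 mm long, 80 g, standing upright in the holder. Origin at the middle of the blade's tip; z points up the handle. Blade 14 mm wide along x, 3.5 mm thick along y (2.5 mm at the lowest 4 mm), 12 mm tall; round shaft 9 mm up to z = 45 mm; black square flange 30 x 30 mm from z = 45 to 50 mm; square yellow handle 20 x 20 mm, sides along x and y, from z = 50 to 110 mm.
- driver_grip (a point): Middle of the driver's handle, on its axis 80 mm above the blade's tip; axes as the driver's.
- driver_tip (a point): Middle of the tip of the driver's blade (the driver's origin).
- holder: Fixed dark wooden block 60 x 60 x 56 mm with a blind square hole 21 x 21 mm, 50 mm deep, in the middle of its top; the hole's sides run along its x and y axes. Origin: centre of its underside, on the work surface. The driver stands in it with its flange on the block's top, tip 11 mm above the work surface, yaw within 0.2 rad of the block's.
- dish: Loose round steel dish, 0.22 kg or somewhat more or less, 144 mm across, standing on the board. Origin: centre of its underside (12 mm above the work surface at the start), z up, x towards the pouring lip. Inside it is a shallow cone (slope 17 degrees) around a small flat of 20 mm across, 9 mm above its underside; rim 22 mm above the underside. At the start the lip points along the board's +x. A bridge handle spans it along its y axis.
- dish_handle (a point): Middle of the black grip bar of the bridge handle, 80 mm above the dish's underside over its centre. The bar is 64 mm long along y, 14 mm thick along x, 18 mm high; 32 mm free below it above the ball. Steel legs go down to the rim at y = +-69 mm.
- dish_well (a point): Point 24 mm above the middle of the dish's underside, where the ball's centre lies when it is centred.
- dish_lip (a point): Outer end of the blue pouring lip at the rim, 90 mm from the dish's centre along its x axis, 23 mm above its underside; lip 31 mm wide.
- ball_center (a point): Centre of the loose orange ball, 30 mm diameter, 15 g, resting in the middle of the dish; it rolls freely.
- cup: Loose white ceramic cup, open, rim 64 mm across, 60 mm high, standing to one side of the board (either along its +y or its -y). Origin: centre of its underside. Not to be moved.
- pills: Loose closed white pill bottle, 48 mm across, about 85 mm high, on the board's other side. Origin: centre of its underside. Not to be moved.
- pills2: Second loose white pill bottle, same size, standing farther off. Not to be moved.
- tray: Loose stainless dressing tray 200 x 130 x 30 mm, on the right. Not to be moved.
- forceps: Loose curved steel forceps, 140 mm long, 6 mm high, lying at the front right. Not to be moved.
Mind the look-alikes: they are no part of the job. Of the things shaped like the dish, the steel one is meant.

How it is judged (in metres and radians):
On the way, in this order (a step that is already met when the one before it is completed fails the run):
1. the clip's screw is turned until the clip is off the dish (value of joint clip above 1.2 rad), for 0.1 s.
2. the driver stands in its holder again, released, the clip still open (value of joint clip above 1.2 rad and horizontal distance between driver_tip and holder below 0.01 m and z of driver_tip in the frame of holder below 0.018 m and angle between driver's own z axis and vertical below 0.12 rad and contact force between the fingers and driver below 0.1 N), for 0.2 s.
3. the dish is lifted clear of the board, not yet turned (z of dish in the frame of cradle above 0.045 m and angle between the x axis of dish and the x axis of cradle, either way round below 0.6 rad and horizontal distance between dish_lip and cup above 0.125 m and contact force between the fingers and dish above 2 N and distance between ball_center and dish_well below 0.022 m), for 0.1 s.
At the end, for the whole second after the job is handed in: Dish held still by the gripper, level within 0.12 rad, underside 70-200 mm up, within 35 mm of over its place, turned 90 deg (within 0.2 rad) so the lip faces the cup, ball within 22 mm of the middle; clip at 1.2 rad or more; driver released upright in its holder within 10 mm (all of step 2 and z of dish in the frame of cradle between 0.07 and 0.2 m and angle between dish's own z axis and vertical below 0.12 rad and distance between ball_center and dish_well below 0.022 m and horizontal distance between dish and cradle below 0.035 m and contact force between the fingers and dish above 2 N and angle between the x axis of dish and the y axis of cradle, either way round below 0.2 rad and horizontal distance between dish_lip and cup below 0.125 m and linear speed of dish below 0.03 m/s and angular speed of dish below 0.2 rad/s); the arm keeps its last pose, push and grip.
It fails at once if the ball leaves the middle of the dish (more than 25 mm) (distance between ball_center and dish_well above 0.025 m).
It fails at once if the dish is tipped (more than 0.2 rad) (angle between dish's own z axis and vertical above 0.2 rad).
It fails at once if the clip or its screw is pushed with the hand instead of the driver (contact force between any of the fingers, the arm and clip above 1 N).
It fails at once if a bystander is shifted (more than 20 mm) or knocked over (distance of any of cup, pills, pills2, tray, forceps from where it was at the start of the episode above 0.02 m or angle between any of cup, pills, pills2's own z axis and vertical above 0.3 rad).
It also fails if it takes over 69 s, if anything falls off the work surface, if the arm or the gripper's body presses on something with over 40 N, if the wrist force passes 120 N, or if a joint passes its speed limit or range.

## Robot

A 6-joint arm with a two-finger parallel gripper is mounted at the origin on the work surface. World frame = base frame: x ahead of the robot, y to its left, z up, the work surface at z = 0. Lengths are in m, angles in degrees, forces in N, time in s.
With the tool pointing down it reaches from about 0.35 to 0.875 m from the base axis. Payload 4.2 kg.
Tool frame: the origin (TCP) lies midway between the tips of the shut fingers; the grasp point (between the pads) lies 19 mm behind it; z points along the fingers, y is the direction in which the jaws open and shut (so a half turn about z gives the same grasp; the last joint's range is limited). The gripper opens to 87 mm and grips with 3 to 60 N. Pads are 19 mm wide; open, the fingers measure 117 mm over their backs; the gripper's body (75 mm by 190 mm) begins 51 mm behind the grasp point.
Start: joints at [-55.371, 22.042, 0.453, 0, -68.411, -14.817], TCP at [0.212, -0.588, 0.223] pointing down, gripper open.
Joint ranges: [-179.83, 179.83], [-69.29, 118.12], [-61.27, 80.66], [-181.25, 117.63], [-171.15, -9.14], [-177.46, 177.46]. Speed limits (degrees/s): [159.86, 159.86, 180, 180, 180, 180].

## Interface

Orientations are given as a 3x3 rotation matrix whose columns are the frame's x, y, z axes.
In Python, from station import sense, capture, get_calibration, finish_job, spot_in, spot_point gives the robot as it stands.
- The arm moves only by the shell command python3 -m inch 'ROWS'. ROWS is JSON, a list of rows, each an object with "fingers": the finger opening in cm, from 0 to 8.7; "delta_pos": the shift along the tool's x, y, z in cm, a list of three; "spin": the turn about the tool's z in degrees. In form: [{"fingers": fingers, "delta_pos": [dx, dy, dz], "spin": spin}, ...]. A call has 1 to 20 rows; each row is the pose to reach, as a shift and turn from the pose commanded when the call began, along the tool's axes at that moment; what a row does not reach only later rows make up. A row lasts 1/10 s, in which the tool goes at most 50 mm and 8.59 degrees, less where a joint would pass 70% of its speed; a pose out of reach is approached as far as the arm can. A call with a gripper value outside its range is refused whole. The fingers move at their own pace and stop on an object; the grip force is fixed at half the most. Time passes only in rows, so rows that repeat a pose let the fingers close. It gives the time, the measured TCP pose, the force and the opening at its end, in the units of the state.
- sense(): the state, without advancing time (a new reading comes with each control period).
- capture(name): name is "side" or "top"; returns the picture (480x640x3 uint8, red, green, blue); there is no depth.
- get_calibration(name): a dict with "K" (3x3 intrinsics, pixels), "T" (4x4, takes a point from camera to world coordinates). Camera axes: x right, y up, looking along -z (the intrinsics and any distortion apply to the point x, -y, -z); pixel columns grow to the right and rows downward; lengths in m; the calibration is good to about 2 mm. A picture is of the moment at which its call begins. get_calibration takes no time and is no camera call.
- finish_job(): hands the job in, once; it reports no verdict.
Trained networks look in the newest picture that a camera, given by its name, has taken for a name from the list of things; names that differ only in an ending like _2 or _b are one class to them, and where a whole thing is asked for, a point or a joint stands for the part that bears it (a point fixed in the world has none). Each returns a list of dicts, best first, with "conf" (0 to 1); they miss things now and then, are a little off and sometimes report something else, mostly with a low value. They report only what shows in the picture. A call takes as long as a camera call. They do not tell look-alikes from the thing itself.
- spot_in(camera, target): "extent" ([left, top, right, bottom] as shares, 0 to 1, of the picture: columns of its width, rows of its height, round what is visible of it).
- spot_point(camera, target): "location" ([column, row] as shares, 0 to 1, of the picture: columns of its width, rows of its height: a listed point, or the origin of a listed thing).
The state is a dict: "time_s": time; "joints": joint angles; "joint_velocities": joint speeds; "effort": joint torques, N m; "tcp_pos": TCP position; "ee_rot": TCP orientation; "wrist_force": force on the tool from outside, world axes, zero at the start; "moment": the same for the moment, N m; "gripper_width": opening from 0.0 (shut) to 1.0 (fully open).
Only numpy, scipy, OpenCV 4.12 (cv2) and the standard library are available. Lean on these libraries where they do the work, as an engineer would, in place of code of your own. Each camera call takes 0.05 s, during which the arm holds its last target.

## Working session

There is one attempt and no reset: what is moved stays moved. The work goes in short steps, Python scripts to look and compute and a shell command to move; the robot and the scene stay as the last step left them, time stands still between calls to the robot, and variables do not carry over. Pictures are saved under pics/ and viewed, and the job is handed in when it is done.

```bash
ls; mkdir -p pics
python3 - <<'E'
from station import *
import cv2
print(sense())
for n in("side","top"):
    im=capture(n); cv2.imwrite(f"pics/{n}0.png",im[:,:,::-1])
    c=get_calibration(n); print(n,c)
E
```

```text
pics
{'time_s': 0.0, 'joints': array([-5.53688690e+01,  2.20909374e+01,  3.81054377e-01, -2.79646879e-02,
       -6.84122058e+01, -1.48161670e+01]), 'joint_velocities': array([-0.08834318,  0.03883419, -0.00714453, -0.11954789, -0.05002168,
        0.06305319]), 'effort': array([-1.27024992e-03, -3.90669000e+01,  1.87412953e+01,  4.21979606e+00,
        1.10983313e-02, -1.81299229e-04]), 'tcp_pos': array([ 0.21167292, -0.5874302 ,  0.22146912]), 'ee_rot': array([[-9.40853246e-01, -3.38813325e-01, -8.37487985e-04],
       [-3.38814343e-01,  9.40851102e-01,  2.01120244e-03],
       [ 1.06529310e-04,  2.17599928e-03, -9.99997627e-01]]), 'wrist_force': array([ 0.06018839,  0.65492891, -0.16512367]), 'moment': array([-0.00466461, -0.03969439, -0.00224481]), 'gripper_width': 1.000702077733709}
side {'K': array([[610.31160266,   0.        , 318.78032916],
       [  0.        , 610.31160266, 235.08774866],
       [  0.        ,   0.        ,   1.        ]]), 'T': array([[-0.96759623,  0.2034379 , -0.14956789,  0.34527664],
       [-0.25221596, -0.75048093,  0.61087272,  0.84820567],
       [ 0.01202682,  0.62880155,  0.77747281,  1.23933502],
       [ 0.        ,  0.        ,  0.        ,  1.        ]])}
top {'K': array([[582.27486125,   0.        , 318.62829088],
       [  0.        , 582.27486125, 243.30952318],
       [  0.        ,   0.        ,   1.        ]]), 'T': array([[ 0.01028365,  0.98806905, -0.15366782,  0.30161261],
       [-0.99990747,  0.00879261, -0.01037946, -0.06618199],
       [-0.00890449,  0.15376034,  0.98806805,  1.74951759],
       [ 0.        ,  0.        ,  0.        ,  1.        ]])}
```

View pics/side0.png

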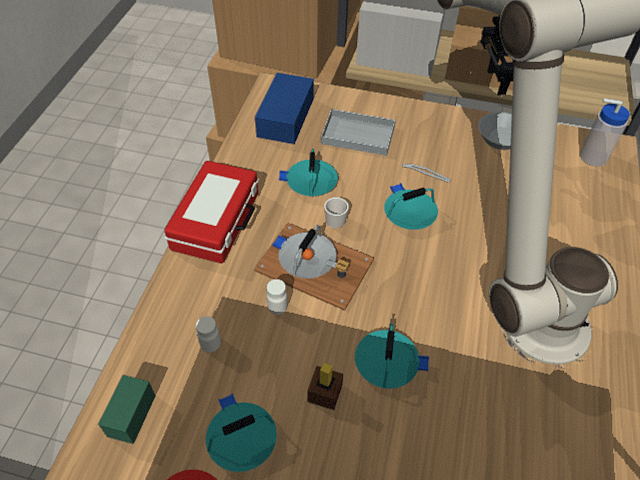

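View pics/top0.png

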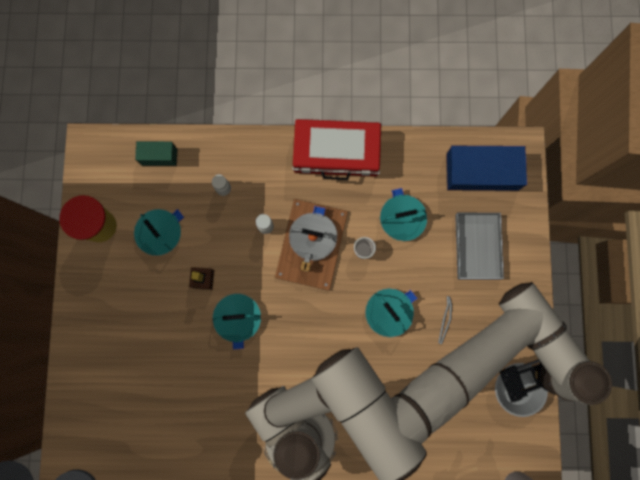

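```bash
cat > h.py <<'E'
from station import *
import numpy as np, cv2
W,H=640,480
def proj(n,p):
    c=get_calibration(n);T=np.linalg.inv(c['T']);q=T[:3,:3]@np.array(p,float)+T[:3,3]
    q=np.array([q[0],-q[1],-q[2]]);u=c['K']@q;return u[:2]/u[2]
def ray(n,uv):
    c=get_calibration(n);d=np.linalg.inv(c['K'])@np.array([uv[0],uv[1],1.]);d=np.array([d[0],-d[1],-d[2]])
    return c['T'][:3,3],c['T'][:3,:3]@d
def atz(n,uv,z):
    o,d=ray(n,uv);return o+d*(z-o[2])/d[2]
def tri(u1,u2):
    o1,d1=ray('side',u1);o2,d2=ray('top',u2)
    A=np.stack([d1,-d2],1);s=np.linalg.lstsq(A,o2-o1,rcond=None)[0]
    a=o1+s[0]*d1;b=o2+s[1]*d2;return (a+b)/2,np.linalg.norm(a-b)
E
python3 - <<'E'
from h import *
np.set_printoptions(precision=3,suppress=True)
for t in ["screw","driver","driver_grip","holder","dish_handle","dish_lip","ball_center","cup","cradle","dish"]:
  for n in("side","top"):
    r=spot_point(n,t); print(n,t,[(np.round(np.array(x['location'])*[W,H],1).tolist(),round(x['conf'],2)) for x in r[:3]])
E
```

```text
side screw [([341.5, 264.1], 0.68), ([277.3, 308.5], 0.5)]
top screw [([476.3, 246.4], 0.56), ([305.4, 266.1], 0.45)]
side driver [([324.2, 391.7], 0.87), ([340.6, 265.5], 0.55), ([333.8, 223.7], 0.28)]
top driver [([199.9, 278.8], 0.66)]
side driver_grip [([325.5, 374.2], 0.87), ([309.2, 256.4], 0.68)]
top driver_grip [([198.1, 276.4], 0.6)]
side holder [([326.2, 393.9], 0.81), ([276.3, 309.1], 0.39)]
top holder [([203.6, 277.7], 0.75)]
side dish_handle [([390.5, 345.3], 0.96), ([311.9, 161.0], 0.8), ([237.7, 426.7], 0.79)]
top dish_handle [([315.3, 233.4], 0.97), ([150.7, 227.2], 0.97), ([406.8, 211.6], 0.62)]
side dish_lip [([274.1, 241.1], 0.93), ([278.9, 171.0], 0.91), ([225.1, 397.0], 0.9)]
top dish_lip [([240.1, 346.7], 0.73), ([318.8, 205.9], 0.7), ([396.4, 188.9], 0.7)]
side ball_center [([305.8, 254.1], 0.42)]
top ball_center [([202.0, 279.0], 0.55), ([311.2, 233.7], 0.47)]
side cup [([334.5, 224.5], 0.67), ([356.0, 134.2], 0.59)]
top cup [([364.3, 253.0], 0.72)]
side cradle []
top cradle []
side dish [([387.5, 358.1], 0.92), ([408.2, 214.2], 0.84), ([311.4, 182.9], 0.67)]
top dish [([158.5, 232.2], 0.94), ([311.1, 237.5], 0.9), ([238.6, 315.0], 0.9)]
```

Run:
```python
import cv2,numpy as np
s=cv2.imread('pics/side0.png');t=cv2.imread('pics/top0.png')
def crop(im,x0,y0,w,h,f): return cv2.resize(im[y0:y0+h,x0:x0+w],None,fx=f,fy=f,interpolation=cv2.INTER_CUBIC)
cv2.imwrite('pics/s_board.png',crop(s,245,215,140,100,5))
cv2.imwrite('pics/t_board.png',crop(t,245,190,140,105,5))
a=crop(s,290,350,70,70,5);b=crop(t,170,245,70,70,5)
cv2.imwrite('pics/hold.png',np.hstack([a,b]))
```

```text
(no output)
```

View pics/s_board.png

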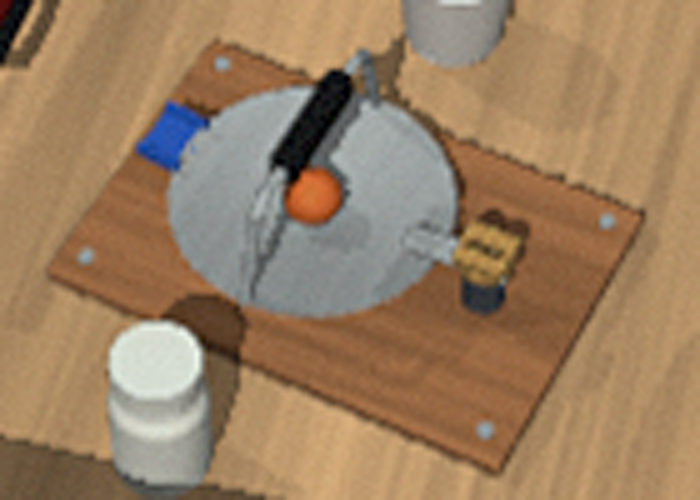

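View pics/t_board.png

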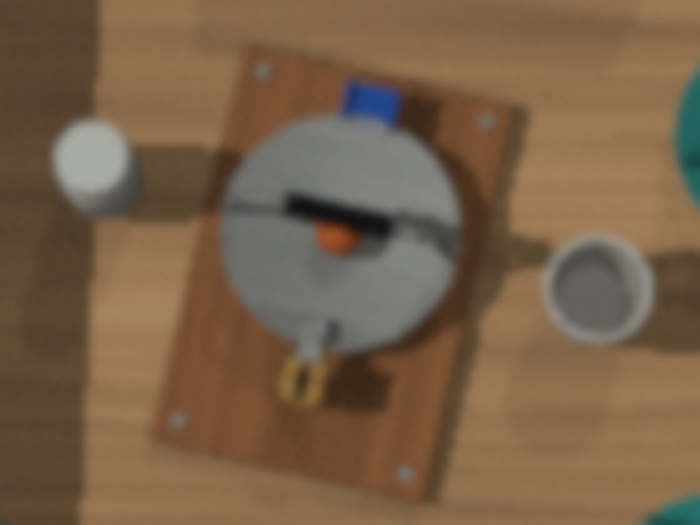

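View pics/hold.png

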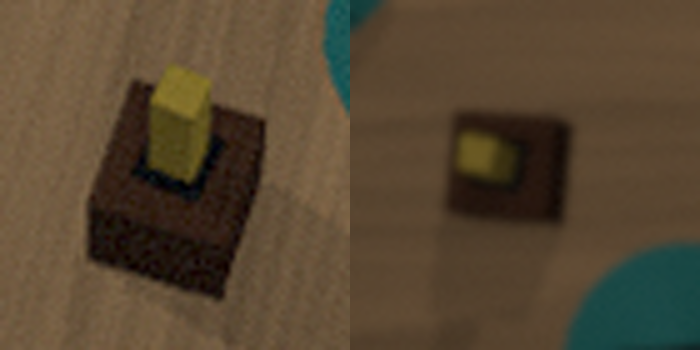

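```bash
cat >> h.py <<'E'
from scipy.optimize import least_squares
def R2(a): return np.array([[np.cos(a),-np.sin(a)],[np.sin(a),np.cos(a)]])
def fitpose(obs):
    # obs list (cam, local xyz, uv)
    def f(p):
        r=[]
        for n,l,uv in obs:
            xy=R2(p[2])@np.array(l[:2])+p[:2]; r+=list(proj(n,[*xy,l[2]])-uv)
        return np.array(r)
    s=least_squares(f,[0.4,0,0]); return s.x,np.round(s.fun,1)
E
python3 - <<'E'
from h import *
np.set_printoptions(precision=4,suppress=True)
o=-0.4
S=[((.105,.085,.012),(48,270)),((.105,-.085,.012),(215,40)),((-.145,-.085,.012),(645,212)),((-.145,.085,.012),(500,472))]
T=[((.105,.085,.012),(248,45)),((.105,-.085,.012),(525,105)),((-.145,-.085,.012),(432,500)),((-.145,.085,.012),(152,437))]
so=[('side',l,(u/5+245+o,v/5+215+o)) for l,(u,v) in S]
to=[('top',l,(u/5+245+o,v/5+190+o)) for l,(u,v) in T]
for ob in(so,to,so+to):print(fitpose(ob))
s=cv2.imread('pics/side0.png');t=cv2.imread('pics/top0.png')
def crop(im,x0,y0,w,h,f): return cv2.resize(im[y0:y0+h,x0:x0+w],None,fx=f,fy=f,interpolation=cv2.INTER_CUBIC)
a=crop(s,302,355,48,58,10);b=crop(t,185,262,36,36,16)
cv2.imwrite('pics/hs.png',cv2.convertScaleAbs(a,alpha=1.5));cv2.imwrite('pics/ht.png',cv2.convertScaleAbs(b,alpha=2))
cv2.imwrite('pics/ct.png',crop(t,290,250,32,32,18));cv2.imwrite('pics/cs.png',crop(s,320,250,40,36,16))
E
```

```text
(array([ 0.5886, -0.0308, -0.2201]), array([-0.4,  0. , -0.4, -0.4,  0.6,  0.6,  0.3, -0.3]))
(array([ 0.5906, -0.0337, -0.2179]), array([ 0.5, -0.6, -0.6, -0.4, -0.3,  0.6,  0.4,  0.4]))
(array([ 0.5895, -0.0323, -0.2191]), array([-0.6, -0.5, -0.6, -0.9,  0.3,  0. ,  0.1, -0.9,  0.1, -0.3, -1. ,
       -0. , -0.8,  1. , -0.2,  0.7]))
```

View pics/hs.png

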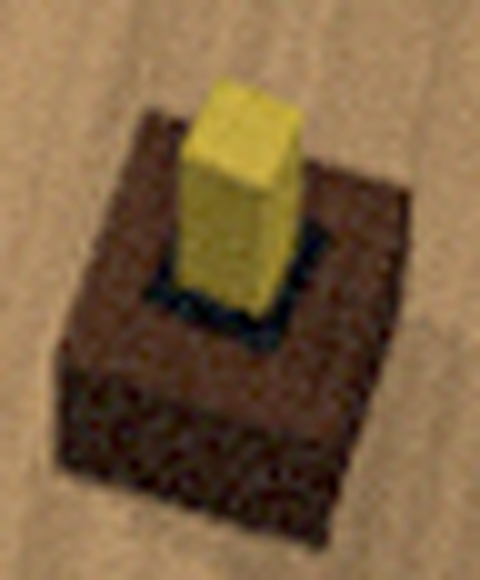

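View pics/ht.png

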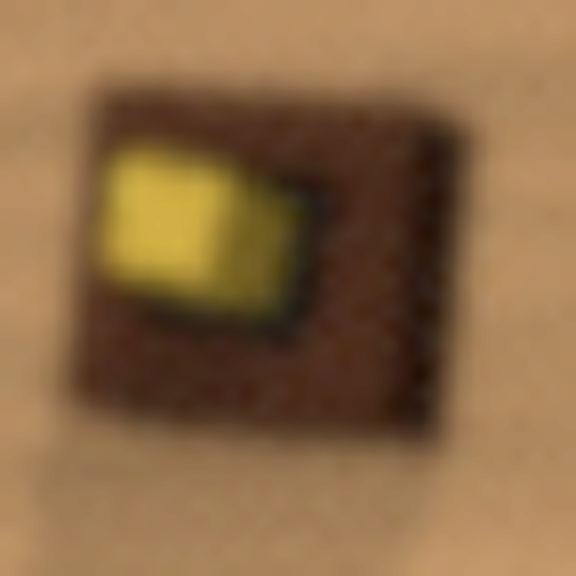

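View pics/ct.png

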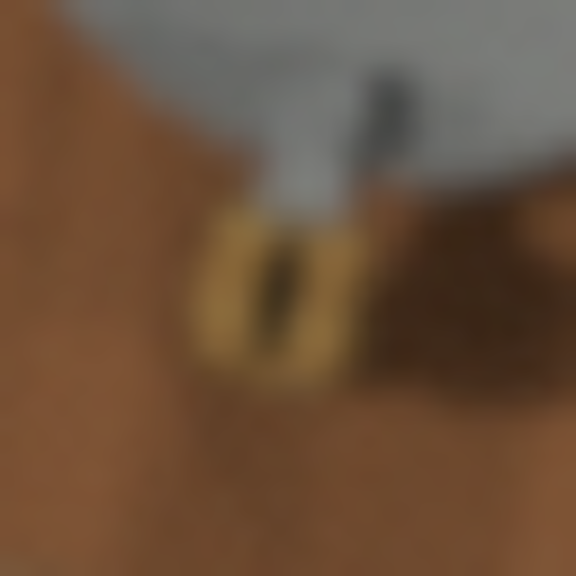

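View pics/cs.png

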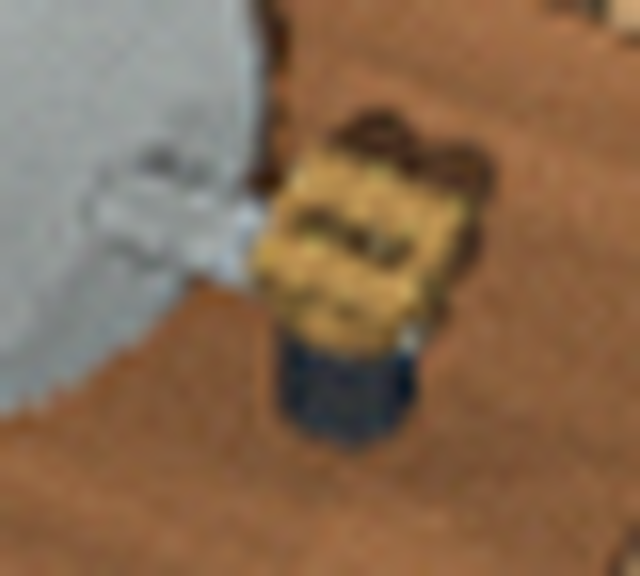

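Run:
```python
from h import *
np.set_printoptions(precision=4,suppress=True)
def mk(n,x0,y0,f,lst): return [(n,np.array(l)/1000,(u/f+x0-.5+.5/f,v/f+y0-.5+.5/f)) for l,(u,v) in lst]
hs=mk('side',302,355,10,[((30,-30,56),(150,110)),((-30,-30,56),(412,188)),((30,30,56),(60,350)),((-30,30,56),(340,440)),((30,30,0),(60,460)),((-30,30,0),(322,548))])
ht=mk('top',185,262,16,[((30,30,56),(95,90)),((30,-30,56),(425,112)),((-30,-30,56),(400,430)),((-30,30,56),(75,400)),((30,-30,0),(465,130)),((-30,-30,0),(438,440))])
ds=mk('side',302,355,10,[((10,-10,121),(222,80)),((-10,-10,121),(302,110)),((-10,10,121),(268,188)),((10,10,121),(180,152)),((10,10,61),(175,285)),((-10,10,61),(268,318)),((15,15,61),(145,295)),((-15,15,61),(275,345)),((-15,-15,61),(325,230))])
dt=mk('top',185,262,16,[((10,10,121),(112,150)),((10,-10,121),(232,155)),((-10,-10,121),(212,285)),((-10,10,121),(100,275)),((15,-15,61),(325,180)),((-15,-15,61),(290,335))])
ss=mk('side',320,250,16,[((13,-12,54),(325,150)),((-13,-12,54),(475,205)),((-13,12,54),(400,310)),((13,12,54),(255,255)),((9.5,0,54),(300,215)),((-9.5,0,54),(405,258))])
st=mk('top',290,250,18,[((13,12,54),(210,215)),((13,-12,54),(370,225)),((-13,-12,54),(345,385)),((-13,12,54),(190,370)),((9.5,0,54),(288,245)),((-9.5,0,54),(265,355))])
for nm,a,b in(('holder',hs,ht),('driver',ds,dt),('screw',ss,st)):
  for o in(a,b,a+b): r=fitpose(o);print(nm,r[0],np.degrees(r[0][2]),r[1])
c=np.array([.5895,-.0323]);print('screw pred',c+R2(-.219)@[-.095,0])
```

```text
holder [ 0.4601  0.295  -0.0627] -3.591803169021267 [-0.1 -0.8  0.7 -0.3 -0.2  0.3 -0.5 -0.  -0.2  0.6  0.4  0.3]
holder [ 0.461   0.2981 -0.0426] -2.4422470892655563 [-0.1 -0.5 -0.3 -0.8 -0.4 -0.2 -0.6  0.6  0.7  0.2  0.8  0.6]
holder [ 0.4605  0.2961 -0.0538] -3.08302316163993 [-0.6 -0.3  0.3 -0.1 -0.5  0.9 -0.7  0.3 -0.4  1.1  0.3  0.6  0.7 -0.4
  0.4 -0.5  0.1  0.1 -0.1  0.7  1.5  0.5  1.3  0.9]
driver [ 0.4605  0.2963 -0.1459] -8.359147894968974 [-0.6 -1.   0.6 -0.4  0.2  0.2 -0.2  0.2 -0.1  0.1 -0.5  0.3 -0.2  0.2
  0.1  0.6  0.6 -0.2]
driver [ 0.4615  0.2989 -0.1065] -6.101888500974781 [ 0.1  0.2 -0.4  0.7 -0.2 -0.4 -0.3 -0.6  0.1 -0.2  0.8  0.3]
driver [ 0.4609  0.297  -0.127 ] -7.275105396481876 [-0.9 -0.7  0.3 -0.2  0.1  0.4 -0.4  0.6 -0.3  0.5 -0.6  0.6 -0.4  0.7
  0.1  0.8  0.3 -0.1  0.8  0.4  0.3  1.   0.3 -0.1  0.3 -0.4  0.8  0.2
  1.3  0.6]
screw [ 0.4967 -0.0111 -0.2282] -13.074975608226385 [-0.4 -0.5 -0.2  0.2  0.1  0.8 -0.5  0.   0.2 -0.4  0.7 -0.1]
screw [ 0.4972 -0.0091 -0.1109] -6.356794544182554 [ 0.3 -0.2 -0.5  0.2 -0.2  0.1  0.3 -0.  -0.2 -0.2  0.3  0.1]
screw [ 0.4969 -0.0101 -0.172 ] -9.853758754992183 [-1.  -0.  -0.5  0.2  0.4  1.  -0.6  0.7 -0.1  0.   0.6  0.   0.9 -0.3
  0.1  0.6 -0.2  0.4  0.4 -0.2  0.4 -0.   0.5  0.2]
screw pred [ 0.4968 -0.0117]
```

```bash
cat >> h.py <<'E'
def to(xyz,jaw=None):
    s=sense();R=s['ee_rot'];d=R.T@(np.array(xyz)-s['tcp_pos'])*100
    out=[np.round(d,2).tolist()]
    if jaw is not None:
        cur=np.degrees(np.arctan2(R[1,1],R[0,1]));dd=(jaw-cur+90)%180-90
        out.append(('spin',round(-dd,2),'jaw now',round(cur,2)))
    return out
E
python3 - <<'E'
from h import *
print(to([.42,-.15,.22]),to([.4609,.297,.21],82.7))
E
```

```text
[[-34.43, 34.15, 0.26]] [[-53.42, 74.82, 1.26], ('spin', np.float64(27.11), 'jaw now', np.float64(109.81))]
```

```bash
python3 -m inch '[{"fingers":8.7,"delta_pos":[-3,3,0],"spin":0},{"fingers":8.7,"delta_pos":[-6,6,0],"spin":0},{"fingers":8.7,"delta_pos":[-9,9,0],"spin":3},{"fingers":8.7,"delta_pos":[-12,12,0],"spin":6},{"fingers":8.7,"delta_pos":[-15,15,0],"spin":9},{"fingers":8.7,"delta_pos":[-18,18,0],"spin":12},{"fingers":8.7,"delta_pos":[-21,21,0],"spin":15},{"fingers":8.7,"delta_pos":[-24,24,0],"spin":18},{"fingers":8.7,"delta_pos":[-27,27,0],"spin":21},{"fingers":8.7,"delta_pos":[-30,30,0],"spin":24},{"fingers":8.7,"delta_pos":[-34,34,0],"spin":27.1},{"fingers":8.7,"delta_pos":[-36,38,0],"spin":27.1},{"fingers":8.7,"delta_pos":[-38,42,0],"spin":27.1},{"fingers":8.7,"delta_pos":[-40,46,0],"spin":27.1},{"fingers":8.7,"delta_pos":[-42,50,0],"spin":27.1},{"fingers":8.7,"delta_pos":[-44,54,0],"spin":27.1},{"fingers":8.7,"delta_pos":[-46,58,0],"spin":27.1},{"fingers":8.7,"delta_pos":[-48,62,0],"spin":27.1},{"fingers":8.7,"delta_pos":[-50,66,0],"spin":27.1},{"fingers":8.7,"delta_pos":[-52,70,0],"spin":27.1}]'
python3 - <<'E'
from h import *
print(sense()['joints'],to([.4609,.297,.21],82.7))
E
```

```text
time_s: 3.1
tcp_pos: [0.4637, 0.2488, 0.2229]
ee_rot: [[-0.992, 0.126, 0.001], [0.126, 0.992, 0.0], [-0.001, 0.0, -1.0]]
wrist_force: [0.8, -0.2, 0.0]
gripper_width: 1.0
[ 4.59000423e+01  1.23820754e+01 -1.33367271e+01  8.13301872e-03
 -6.42424394e+01 -1.43161075e+02] [[0.89, 4.74, 1.29], ('spin', np.float64(0.04), 'jaw now', np.float64(82.74))]
```

```bash
python3 -m inch '[{"fingers":8.7,"delta_pos":[0.9,4.7,1.3],"spin":0},{"fingers":8.7,"delta_pos":[0.9,4.7,1.3],"spin":0},{"fingers":8.7,"delta_pos":[0.9,4.7,1.3],"spin":0},{"fingers":8.7,"delta_pos":[0.9,4.7,4],"spin":0},{"fingers":8.7,"delta_pos":[0.9,4.7,7],"spin":0},{"fingers":8.7,"delta_pos":[0.9,4.7,9],"spin":0},{"fingers":8.7,"delta_pos":[0.9,4.7,9],"spin":0}]'
python3 - <<'E'
from h import *
for n in("side","top"):
    im=capture(n)[:,:,::-1]
    c=im[330:430,270:390] if n=="side" else im[230:320,140:260]
    cv2.imwrite(f"pics/{n}1.png",cv2.resize(c,None,fx=5,fy=5))
print(to([.4609,.297,.074],82.7))
E
```

```text
time_s: 3.8
tcp_pos: [0.4596, 0.2918, 0.1304]
ee_rot: [[-0.992, 0.129, -0.004], [0.129, 0.992, -0.004], [0.004, -0.005, -1.0]]
wrist_force: [-0.7, -0.7, -0.1]
gripper_width: 1.002
[[0.11, 0.29, 5.96], ('spin', np.float64(-0.03), 'jaw now', np.float64(82.67))]
```

View pics/side1.png

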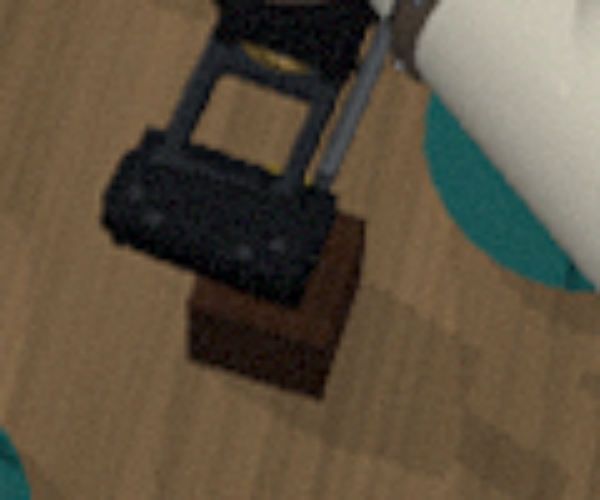

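View pics/top1.png

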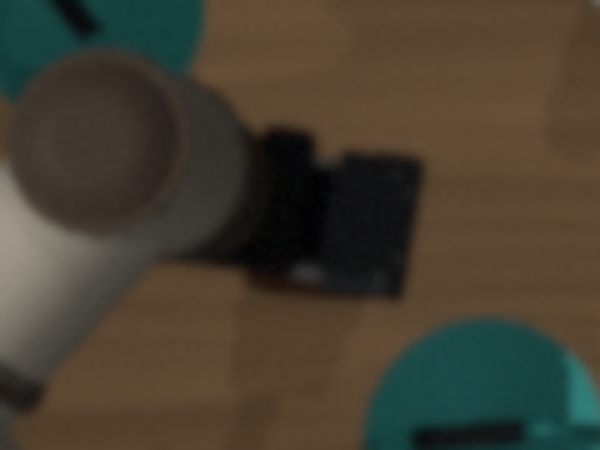

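The side view shows the driver (yellow, ~(275,60) in the crop) between the open fingers. Going down and gripping.

```bash
python3 -m inch '[{"fingers":8.7,"delta_pos":[0.1,0.2,2],"spin":0},{"fingers":8.7,"delta_pos":[0.1,0.2,4],"spin":0},{"fingers":8.7,"delta_pos":[0.1,0.2,5.6],"spin":0},{"fingers":8.7,"delta_pos":[0.1,0.2,5.6],"spin":0},{"fingers":1,"delta_pos":[0.1,0.2,5.6],"spin":0},{"fingers":1,"delta_pos":[0.1,0.2,5.6],"spin":0},{"fingers":1,"delta_pos":[0.1,0.2,5.6],"spin":0},{"fingers":1,"delta_pos":[0.1,0.2,5.6],"spin":0},{"fingers":1,"delta_pos":[0.1,0.2,5.6],"spin":0},{"fingers":1,"delta_pos":[0.1,0.2,5.6],"spin":0},{"fingers":1,"delta_pos":[0.1,0.2,5.6],"spin":0}]'
```

```text
time_s: 5.0
tcp_pos: [0.4601, 0.2967, 0.0766]
ee_rot: [[-0.992, 0.127, -0.0], [0.127, 0.992, -0.0], [0.0, -0.0, -1.0]]
wrist_force: [-0.1, -0.5, 0.4]
gripper_width: 0.448
```

```bash
python3 -m inch '[{"fingers":1,"delta_pos":[0,0,0],"spin":0},{"fingers":1,"delta_pos":[0,0,0],"spin":0},{"fingers":1,"delta_pos":[0,0,0],"spin":0},{"fingers":1,"delta_pos":[0,0,0],"spin":0},{"fingers":1,"delta_pos":[0,0,0],"spin":0},{"fingers":1,"delta_pos":[0,0,0],"spin":0}]'; python3 -c "
from h import *
print(sense()['tcp_pos'],sense()['gripper_width']*87,to([0,0,0],0))"
```

```text
time_s: 5.6
tcp_pos: [0.4601, 0.2967, 0.0765]
ee_rot: [[-0.992, 0.127, 0.0], [0.127, 0.992, 0.0], [-0.0, 0.0, -1.0]]
wrist_force: [0.7, 0.4, -0.7]
gripper_width: 0.228
[0.4601109  0.29674775 0.07651988] 19.85372496034562 [[41.87, -35.27, 7.65], ('spin', np.float64(82.71), 'jaw now', np.float64(82.71))]
```

```bash
python3 -m inch '[{"fingers":1,"delta_pos":[0,0,-2],"spin":0},{"fingers":1,"delta_pos":[0,0,-4],"spin":0},{"fingers":1,"delta_pos":[0,0,-6],"spin":0},{"fingers":1,"delta_pos":[0,0,-8],"spin":0},{"fingers":1,"delta_pos":[0,0,-9],"spin":0},{"fingers":1,"delta_pos":[0,0,-9],"spin":0}]';python3 -c "
from h import *
print(to([.4969,-.0108,.142],79.5), sense()['gripper_width'])"
```

```text
time_s: 6.2
tcp_pos: [0.4606, 0.2972, 0.1678]
ee_rot: [[-0.992, 0.127, 0.002], [0.127, 0.992, 0.002], [-0.002, 0.002, -1.0]]
wrist_force: [-0.4, 1.4, -0.6]
gripper_width: 0.228
[[-7.5, -30.1, 2.52], ('spin', np.float64(3.22), 'jaw now', np.float64(82.72))] 0.22815554391683338
```

```bash
python3 -m inch '[{"fingers":1,"delta_pos":[-0.6,-2.5,0],"spin":0},{"fingers":1,"delta_pos":[-1.5,-6,0],"spin":1},{"fingers":1,"delta_pos":[-2.5,-10,0],"spin":2},{"fingers":1,"delta_pos":[-3.5,-14,0],"spin":3},{"fingers":1,"delta_pos":[-4.5,-18,0],"spin":3},{"fingers":1,"delta_pos":[-5.5,-22,0.5],"spin":3},{"fingers":1,"delta_pos":[-6.5,-26,1.5],"spin":3},{"fingers":1,"delta_pos":[-7.2,-29,2.2],"spin":3},{"fingers":1,"delta_pos":[-7.5,-30.1,2.5],"spin":3.2},{"fingers":1,"delta_pos":[-7.5,-30.1,2.5],"spin":3.2},{"fingers":1,"delta_pos":[-7.5,-30.1,2.5],"spin":3.2}]';python3 - <<'E'
from h import *
print(to([.4969,-.0108,.142],79.5),sense()['joints'])
for n in("side","top"):
    im=capture(n)[:,:,::-1]; cv2.imwrite(f"pics/{n}2f.png",im)
    c=im[200:290,290:390] if n=="side" else im[220:310,260:360]
    cv2.imwrite(f"pics/{n}2.png",cv2.resize(c,None,fx=6,fy=6,interpolation=cv2.INTER_CUBIC))
E
```

```text
time_s: 7.3
tcp_pos: [0.4963, -0.011, 0.1411]
ee_rot: [[-0.983, 0.182, -0.001], [0.182, 0.983, -0.0], [0.001, -0.0, -1.0]]
wrist_force: [-0.3, 0.6, -1.7]
gripper_width: 0.228
[[-0.06, 0.03, -0.09], ('spin', np.float64(0.01), 'jaw now', np.float64(79.51))] [ 1.75080419e+01  1.41969724e+01 -2.39656675e+01 -9.78682209e-03
 -5.18738452e+01 -1.17989710e+02]
```

View pics/side2.png

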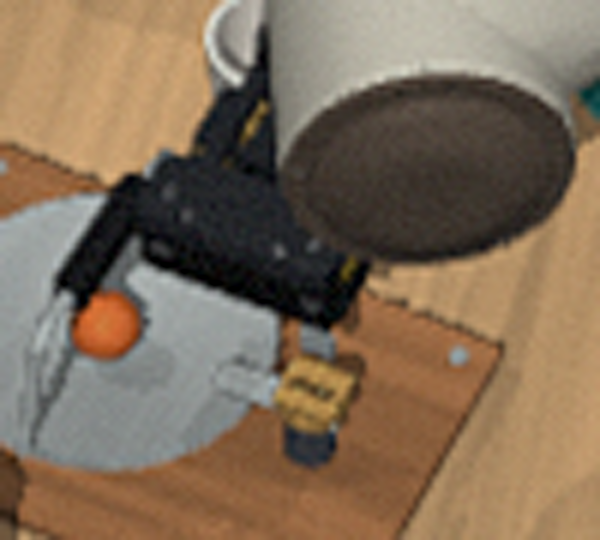

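View pics/top2.png

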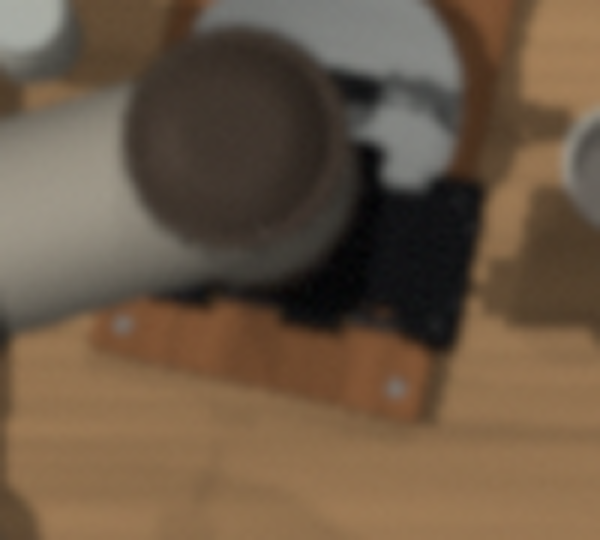

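Run:
```python
from h import *
im=cv2.imread('pics/side2f.png')
x0,y0,f=325,245,18
c=cv2.resize(im[y0:y0+32,x0:x0+36],None,fx=f,fy=f,interpolation=cv2.INTER_CUBIC)
def mark(p,col):
    u=(proj('side',p)-[x0,y0]+.5)*f-.5; cv2.circle(c,tuple(int(v) for v in u),3,col,-1); print(np.round(u),np.round(proj('side',p),1))
a=np.radians(-10.5); d=np.array([np.cos(a),np.sin(a)])
for k in(-.007,0,.007): mark([*(np.array([.4963,-.011])+k*d),.0756],(0,0,255))
for k in(-.0095,0,.0095): mark([*(np.array([.4963,-.011])+k*d),.054],(0,255,0))
cv2.imwrite('pics/s2z.png',c)
```

```text
[373. 274.] [345.3 259.7]
[325. 255.] [342.6 258.7]
[276. 237.] [339.9 257.7]
[383. 377.] [345.8 265.5]
[318. 352.] [342.2 264.1]
[253. 327.] [338.6 262.7]
```

View pics/s2z.png

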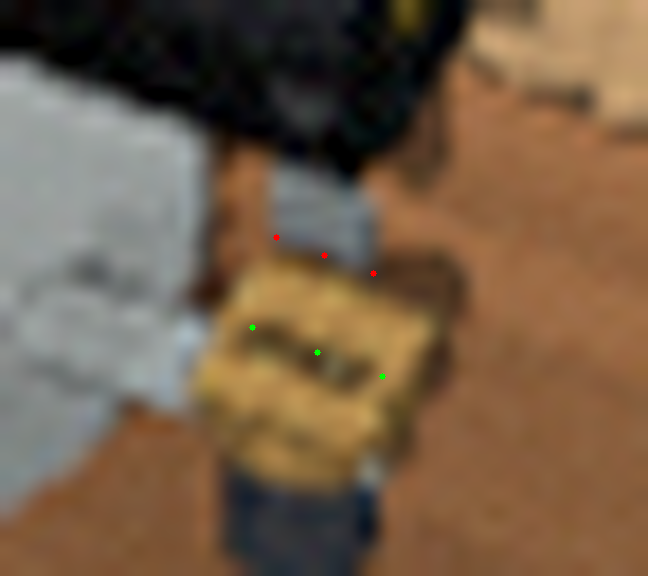

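```bash
python3 -c "
from h import *
print(to([.4971,-.0107,.122],78.2))"; python3 -m inch '[{"fingers":1,"delta_pos":[-0.08,0.04,0.5],"spin":1.3},{"fingers":1,"delta_pos":[-0.08,0.04,1],"spin":1.3},{"fingers":1,"delta_pos":[-0.08,0.04,1.5],"spin":1.3},{"fingers":1,"delta_pos":[-0.08,0.04,1.9],"spin":1.3},{"fingers":1,"delta_pos":[-0.08,0.04,1.9],"spin":1.3}]';python3 - <<'E'
from h import *
s=sense();print(s['tcp_pos'])
im=capture('side')[:,:,::-1]
x0,y0,f=325,245,18
c=cv2.resize(im[y0:y0+32,x0:x0+36],None,fx=f,fy=f,interpolation=cv2.INTER_CUBIC)
cv2.imwrite('pics/s3z.png',c)
E
```

```text
[[-0.06, -0.03, 1.96], ('spin', np.float64(1.4), 'jaw now', np.float64(79.6))]
time_s: 7.9
tcp_pos: [0.4966, -0.0111, 0.1217]
ee_rot: [[-0.979, 0.204, -0.002], [0.204, 0.979, -0.0], [0.002, -0.001, -1.0]]
wrist_force: [0.3, 0.5, -1.6]
gripper_width: 0.224
[ 0.49661665 -0.01114979  0.12170197]
```

View pics/s3z.png

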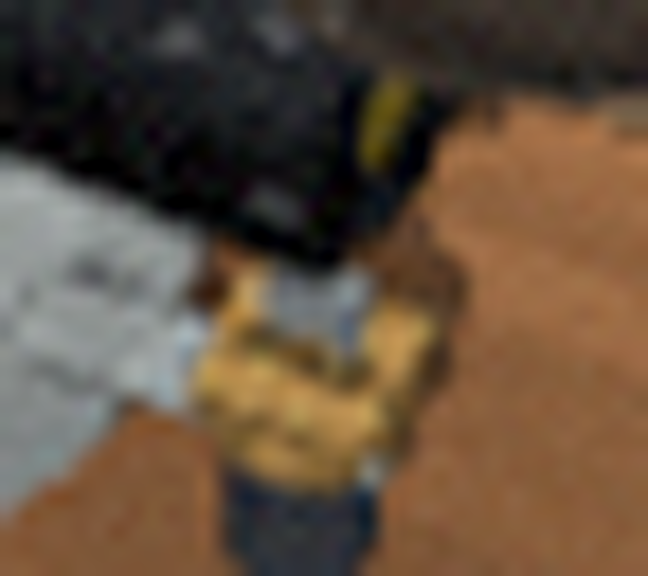

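```bash
python3 -m inch '[{"fingers":1,"delta_pos":[0,0.1,0],"spin":0},{"fingers":1,"delta_pos":[0,0.1,0.15],"spin":0},{"fingers":1,"delta_pos":[0,0.1,0.3],"spin":0},{"fingers":1,"delta_pos":[0,0.1,0.45],"spin":0},{"fingers":1,"delta_pos":[0,0.1,0.45],"spin":0}]';python3 - <<'E'
from h import *
s=sense();print(s['tcp_pos'],s['wrist_force'],s['moment'])
im=capture('side')[:,:,::-1]
x0,y0,f=325,245,18
c=cv2.resize(im[y0:y0+32,x0:x0+36],None,fx=f,fy=f,interpolation=cv2.INTER_CUBIC)
cv2.imwrite('pics/s4z.png',c)
E
```

```text
time_s: 8.45
tcp_pos: [0.4972, -0.0102, 0.1178]
ee_rot: [[-0.979, 0.204, -0.0], [0.204, 0.979, -0.0], [0.0, -0.0, -1.0]]
wrist_force: [0.4, 0.7, -0.4]
gripper_width: 0.223
[ 0.49722177 -0.01021743  0.1178353 ] [ 0.39034554  0.71054357 -0.35077893] [-0.02001222 -0.07887697  0.04313773]
```

View pics/s4z.png

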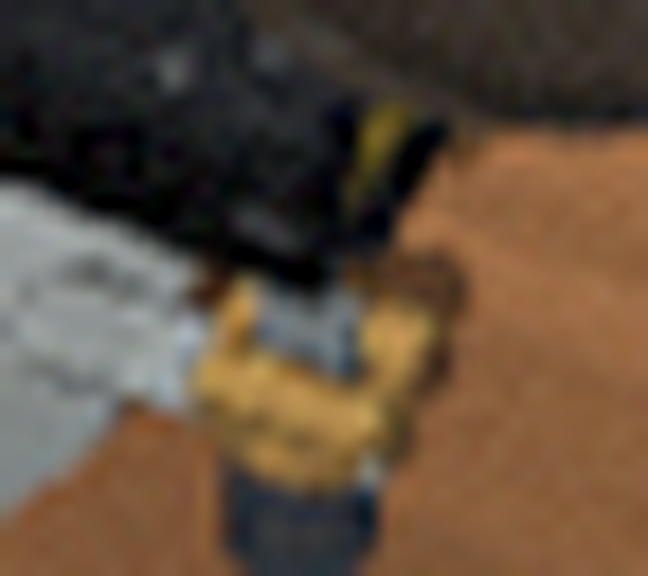

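```bash
python3 -m inch '[{"fingers":1,"delta_pos":[0,0,0.15],"spin":0},{"fingers":1,"delta_pos":[0,0,0.3],"spin":0},{"fingers":1,"delta_pos":[0,0,0.45],"spin":0},{"fingers":1,"delta_pos":[0,0,0.5],"spin":0},{"fingers":1,"delta_pos":[0,0,0.5],"spin":0}]';python3 - <<'E'
from h import *
s=sense();print(s['tcp_pos'],s['wrist_force'],s['moment'],s['joints'])
im=capture('side')[:,:,::-1]
x0,y0,f=325,245,18
c=cv2.resize(im[y0:y0+32,x0:x0+36],None,fx=f,fy=f,interpolation=cv2.INTER_CUBIC)
cv2.imwrite('pics/s5z.png',c)
E
```

```text
time_s: 9.0
tcp_pos: [0.4973, -0.0102, 0.1129]
ee_rot: [[-0.979, 0.204, -0.0], [0.204, 0.979, -0.0], [0.0, -0.0, -1.0]]
wrist_force: [0.9, -0.3, -0.1]
gripper_width: 0.23
[ 0.49731038 -0.01015744  0.11292027] [ 0.85559958 -0.28373093 -0.13333672] [-0.01031039 -0.00400841 -0.00431769] [ 1.75697643e+01  1.63154448e+01 -2.58918746e+01  1.28887596e-03
 -4.78090694e+01 -1.19354996e+02]
```

View pics/s5z.png

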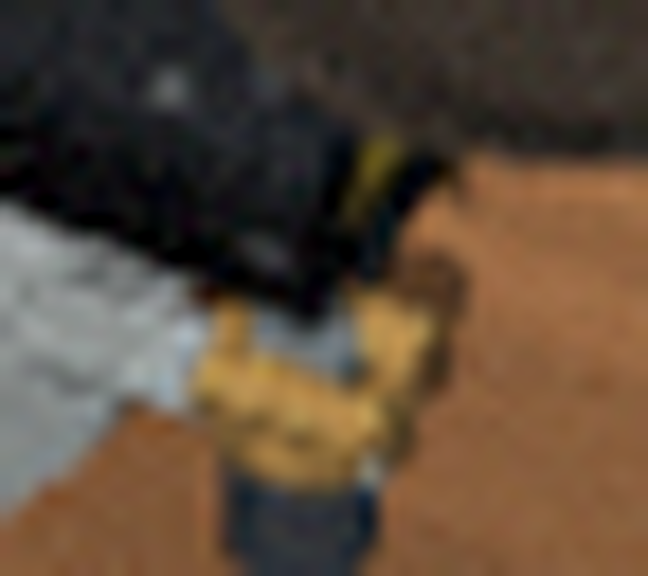

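```bash
python3 -m inch '[{"fingers":1,"delta_pos":[0,0,0],"spin":-5},{"fingers":1,"delta_pos":[0,0,0],"spin":-10},{"fingers":1,"delta_pos":[0,0,0],"spin":-15},{"fingers":1,"delta_pos":[0,0,0],"spin":-20},{"fingers":1,"delta_pos":[0,0,0],"spin":-25},{"fingers":1,"delta_pos":[0,0,0],"spin":-30},{"fingers":1,"delta_pos":[0,0,0],"spin":-30}]';python3 - <<'E'
from h import *
s=sense();print(s['tcp_pos'],s['wrist_force'],s['moment'],s['joints'])
im=capture('side')[:,:,::-1]
x0,y0,f=305,235,10
c=cv2.resize(im[y0:y0+55,x0:x0+60],None,fx=f,fy=f,interpolation=cv2.INTER_CUBIC)
cv2.imwrite('pics/s6z.png',c)
E
```

```text
time_s: 9.75
tcp_pos: [0.4975, -0.0101, 0.1131]
ee_rot: [[-0.95, -0.312, 0.0], [-0.312, 0.95, 0.0], [-0.0, 0.0, -1.0]]
wrist_force: [-0.8, 0.1, -0.8]
gripper_width: 0.223
[ 0.49746198 -0.0101017   0.11312963] [-0.76405332  0.05867818 -0.78425961] [ 0.03690667  0.00241822 -0.05376453] [ 1.75687337e+01  1.62996241e+01 -2.58758244e+01 -2.71156892e-03
 -4.78103074e+01 -8.93673042e+01]
```

View pics/s6z.png

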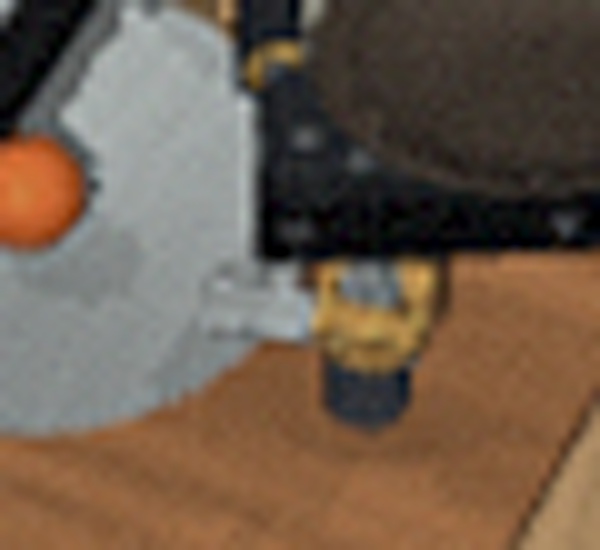

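```bash
python3 -m inch '[{"fingers":1,"delta_pos":[0,0,0],"spin":-5},{"fingers":1,"delta_pos":[0,0,0],"spin":-10},{"fingers":1,"delta_pos":[0,0,0],"spin":-15},{"fingers":1,"delta_pos":[0,0,0],"spin":-20},{"fingers":1,"delta_pos":[0,0,0],"spin":-25},{"fingers":1,"delta_pos":[0,0,0],"spin":-30},{"fingers":1,"delta_pos":[0,0,0],"spin":-35},{"fingers":1,"delta_pos":[0,0,0],"spin":-40},{"fingers":1,"delta_pos":[0,0,0],"spin":-45},{"fingers":1,"delta_pos":[0,0,0],"spin":-50},{"fingers":1,"delta_pos":[0,0,0],"spin":-55},{"fingers":1,"delta_pos":[0,0,0],"spin":-60},{"fingers":1,"delta_pos":[0,0,0],"spin":-65},{"fingers":1,"delta_pos":[0,0,0],"spin":-65},{"fingers":1,"delta_pos":[0,0,0],"spin":-65}]';python3 - <<'E'
from h import *
s=sense();print(s['tcp_pos'],s['wrist_force'],s['moment'],s['joints'])
im=capture('side')[:,:,::-1]
x0,y0,f=305,235,10
c=cv2.resize(im[y0:y0+55,x0:x0+60],None,fx=f,fy=f,interpolation=cv2.INTER_CUBIC)
cv2.imwrite('pics/s7z.png',c)
E
```

```text
time_s: 11.3
tcp_pos: [0.4969, -0.0097, 0.113]
ee_rot: [[-0.121, -0.993, -0.001], [-0.993, 0.121, 0.001], [-0.001, 0.001, -1.0]]
wrist_force: [-2.9, 4.0, 1.1]
gripper_width: 0.228
[ 0.49688702 -0.00971516  0.11299846] [-2.86525959  4.0306891   1.13290224] [ 1.53578841  1.07811267 -0.03887888] [ 17.60115737  16.28953236 -25.88879292  -0.07218256 -47.86014598
 -24.51523377]
```

View pics/s7z.png

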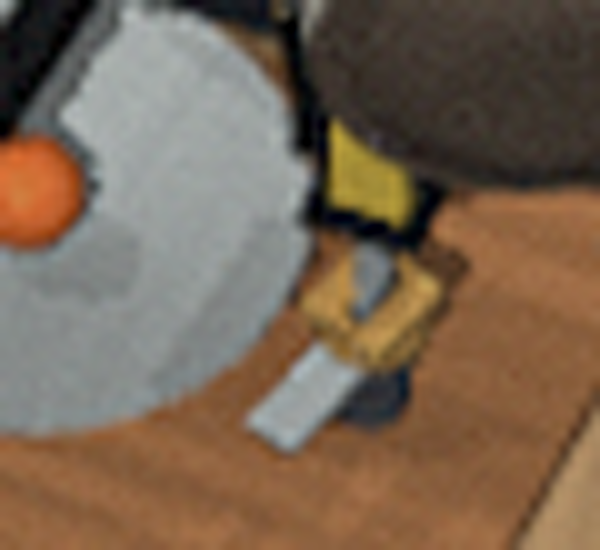

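Run:
```python
from h import *
e=atz('side',(305+27.2-.45,235+43.5-.45),.040); b=np.array([.4970,-.0104])
for z in(.037,.040,.044):
  e=atz('side',(305+27.2-.45,235+43.5-.45),z);v=e[:2]-b;print(np.linalg.norm(v),np.arctan2(v[1],v[0])+.219)
print(to([0,0,0],0))
```

```text
0.03763112872227915 1.3467726446066421
0.039330673114327905 1.3788241226464202
0.04165354787605532 1.417435527157751
[[5.04, 49.43, 11.35], ('spin', np.float64(-6.93), 'jaw now', np.float64(173.07))]
```

```bash
python3 -m inch '[{"fingers":1,"delta_pos":[0,0,0],"spin":-3},{"fingers":1,"delta_pos":[0,0,0],"spin":-6},{"fingers":1,"delta_pos":[0,0,0],"spin":-6},{"fingers":1,"delta_pos":[0,0,0],"spin":-2},{"fingers":1,"delta_pos":[0,0,0],"spin":2},{"fingers":1,"delta_pos":[0,0,0],"spin":2}]';python3 - <<'E'
from h import *
s=sense();print(s['tcp_pos'],s['wrist_force'],s['moment'])
im=capture('side')[:,:,::-1]
x0,y0,f=305,235,10
c=cv2.resize(im[y0:y0+55,x0:x0+60],None,fx=f,fy=f,interpolation=cv2.INTER_CUBIC)
cv2.imwrite('pics/s8z.png',c)
E
```

```text
time_s: 11.95
tcp_pos: [0.497, -0.0104, 0.1128]
ee_rot: [[-0.154, -0.988, -0.001], [-0.988, 0.154, -0.0], [0.001, 0.001, -1.0]]
wrist_force: [-1.5, 2.0, 0.2]
gripper_width: 0.225
[ 0.49695147 -0.01039127  0.11278911] [-1.49893218  1.96747439  0.20519471] [0.61168094 0.69383902 0.01053478]
```

View pics/s8z.png

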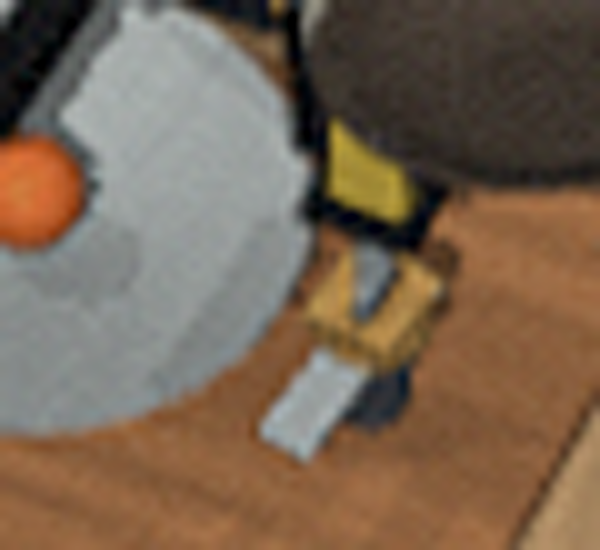

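```bash
python3 -m inch '[{"fingers":1,"delta_pos":[0,0,-0.5],"spin":0},{"fingers":1,"delta_pos":[0,0,-1.2],"spin":0},{"fingers":1,"delta_pos":[0,0,-2.5],"spin":0},{"fingers":1,"delta_pos":[0,0,-4],"spin":0},{"fingers":1,"delta_pos":[0,0,-5.6],"spin":0},{"fingers":1,"delta_pos":[0,0,-5.6],"spin":0}]';python3 - <<'E'
from h import *
s=sense();print(s['tcp_pos'],s['wrist_force'],s['moment'])
im=capture('side')[:,:,::-1]
c=cv2.resize(im[180:300,270:400],None,fx=5,fy=5,interpolation=cv2.INTER_CUBIC)
cv2.imwrite('pics/s9z.png',c)
print(to([.4605,.2967,.168],84))
E
```

```text
time_s: 12.6
tcp_pos: [0.4997, -0.01, 0.1721]
ee_rot: [[-0.152, -0.988, 0.007], [-0.988, 0.152, 0.001], [-0.002, -0.007, -1.0]]
wrist_force: [-0.0, 0.2, -1.1]
gripper_width: 0.227
[ 0.49969122 -0.01001016  0.1720943 ] [-0.03564882  0.20869894 -1.08834467] [ 0.08295244  0.08375084 -0.0057972 ]
[[-29.73, 8.44, 0.26], ('spin', np.float64(87.23), 'jaw now', np.float64(171.23))]
```

View pics/s9z.png

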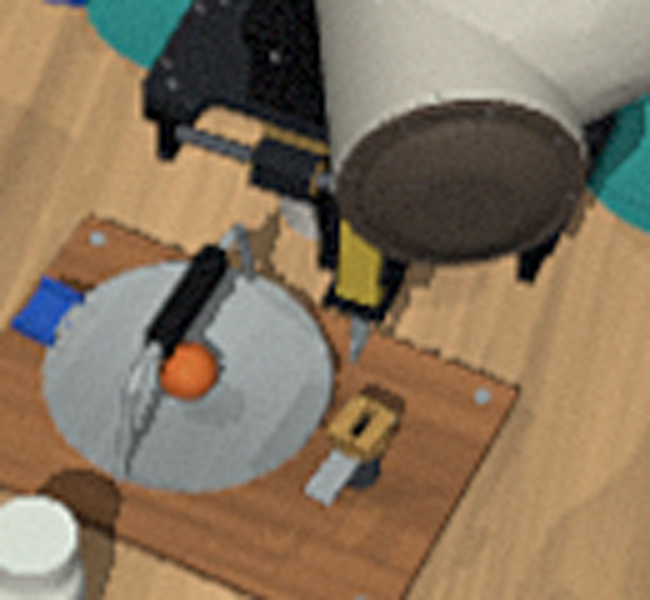

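The clip is off the rim and the driver hangs straight in the jaws. Returning it to the holder.

```bash
python3 -m inch '[{"fingers":1,"delta_pos":[-1.5,0.4,0],"spin":5},{"fingers":1,"delta_pos":[-4,1.1,0],"spin":12},{"fingers":1,"delta_pos":[-7,2,0],"spin":19},{"fingers":1,"delta_pos":[-10,2.8,0],"spin":26},{"fingers":1,"delta_pos":[-13,3.7,0],"spin":33},{"fingers":1,"delta_pos":[-16,4.5,0],"spin":40},{"fingers":1,"delta_pos":[-19,5.4,0],"spin":47},{"fingers":1,"delta_pos":[-22,6.2,0],"spin":54},{"fingers":1,"delta_pos":[-25,7.1,0],"spin":61},{"fingers":1,"delta_pos":[-27,7.7,0],"spin":68},{"fingers":1,"delta_pos":[-29,8.2,0],"spin":75},{"fingers":1,"delta_pos":[-29.7,8.4,0],"spin":82},{"fingers":1,"delta_pos":[-29.7,8.4,0],"spin":87.2},{"fingers":1,"delta_pos":[-29.7,8.4,0],"spin":87.2},{"fingers":1,"delta_pos":[-29.7,8.4,0],"spin":87.2}]';python3 - <<'E'
from h import *
s=sense();print(s['tcp_pos'],s['joints'])
im=capture('side')[:,:,::-1]
c=cv2.resize(im[320:430,270:390],None,fx=5,fy=5,interpolation=cv2.INTER_CUBIC)
cv2.imwrite('pics/s10z.png',c)
print(to([.4603,.2967,.078],84))
E
```

```text
time_s: 14.15
tcp_pos: [0.4596, 0.2959, 0.1684]
ee_rot: [[-0.995, 0.102, -0.001], [0.102, 0.995, -0.001], [0.001, -0.001, -1.0]]
wrist_force: [0.1, -0.1, 0.3]
gripper_width: 0.225
[0.4595776  0.29586471 0.16838592] [ 4.97714394e+01  1.71537113e+01 -1.51673947e+01 -1.13608592e-03
 -5.77458709e+01 -1.45652533e+02]
[[-0.06, 0.1, 9.06], ('spin', np.float64(0.09), 'jaw now', np.float64(84.09))]
```

View pics/s10z.png

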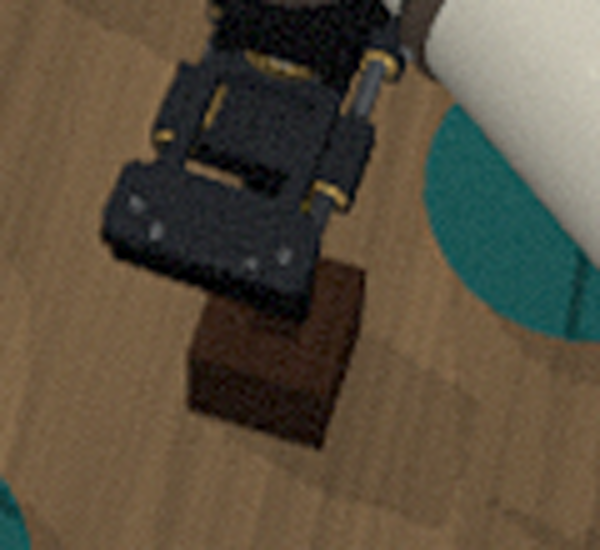

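```bash
python3 -m inch '[{"fingers":1,"delta_pos":[-0.06,0.1,2],"spin":0},{"fingers":1,"delta_pos":[-0.06,0.1,4],"spin":0},{"fingers":1,"delta_pos":[-0.06,0.1,5],"spin":0},{"fingers":1,"delta_pos":[-0.06,0.1,6],"spin":0},{"fingers":1,"delta_pos":[-0.06,0.1,7],"spin":0},{"fingers":1,"delta_pos":[-0.06,0.1,8],"spin":0},{"fingers":1,"delta_pos":[-0.06,0.1,8.6],"spin":0},{"fingers":1,"delta_pos":[-0.06,0.1,9],"spin":0},{"fingers":1,"delta_pos":[-0.06,0.1,9],"spin":0}]';python3 - <<'E'
from h import *
s=sense();print(s['tcp_pos'],s['wrist_force'])
im=capture('side')[:,:,::-1]
c=cv2.resize(im[320:430,270:390],None,fx=5,fy=5,interpolation=cv2.INTER_CUBIC)
cv2.imwrite('pics/s11z.png',c)
E
```

```text
time_s: 15.1
tcp_pos: [0.4603, 0.297, 0.0786]
ee_rot: [[-0.995, 0.104, -0.0], [0.104, 0.995, -0.001], [0.0, -0.001, -1.0]]
wrist_force: [0.5, 0.1, -0.5]
gripper_width: 0.225
[0.46033537 0.29702273 0.07862861] [ 0.50328436  0.05057622 -0.45902624]
```

View pics/s11z.png

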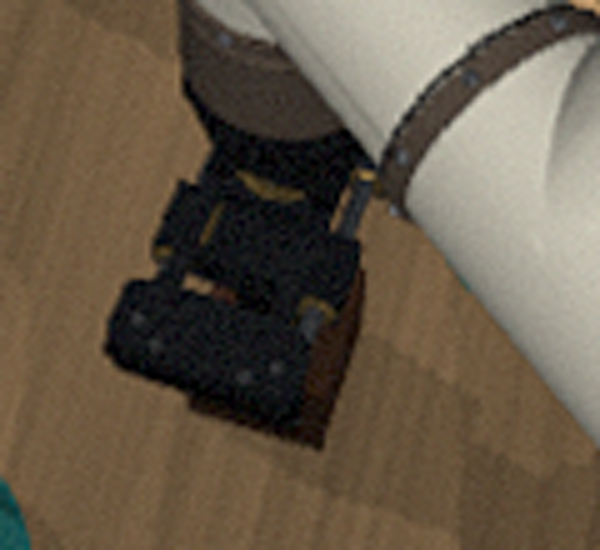

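No contact force, so the driver is in the hole. Lowering the last 1.5 mm and releasing.

```bash
python3 -m inch '[{"fingers":1,"delta_pos":[0,0,0.1],"spin":0},{"fingers":1,"delta_pos":[0,0,0.17],"spin":0},{"fingers":1,"delta_pos":[0,0,0.17],"spin":0},{"fingers":8.7,"delta_pos":[0,0,0.1],"spin":0},{"fingers":8.7,"delta_pos":[0,0,0.1],"spin":0},{"fingers":8.7,"delta_pos":[0,0,0.1],"spin":0},{"fingers":8.7,"delta_pos":[0,0,0.1],"spin":0},{"fingers":8.7,"delta_pos":[0,0,0.1],"spin":0},{"fingers":8.7,"delta_pos":[0,0,0.1],"spin":0},{"fingers":8.7,"delta_pos":[0,0,0.1],"spin":0},{"fingers":8.7,"delta_pos":[0,0,0.1],"spin":0},{"fingers":8.7,"delta_pos":[0,0,0.1],"spin":0},{"fingers":8.7,"delta_pos":[0,0,-3],"spin":0},{"fingers":8.7,"delta_pos":[0,0,-6],"spin":0},{"fingers":8.7,"delta_pos":[0,0,-10],"spin":0},{"fingers":8.7,"delta_pos":[0,0,-13],"spin":0},{"fingers":8.7,"delta_pos":[0,0,-13],"spin":0}]';python3 - <<'E'
from h import *
im=capture('side')[:,:,::-1]
c=cv2.resize(im[320:430,270:390],None,fx=5,fy=5,interpolation=cv2.INTER_CUBIC)
cv2.imwrite('pics/s12z.png',c)
# dish handle refine
s=cv2.imread('pics/s_board.png')
print(to([.5895,-.0323,.20],-12.5), sense()['joints'])
for z,n,uv in((.101,'top',(338,213)),): print(atz('top',(uv[0]/5+244.6,uv[1]/5+189.6),.101))
print(atz('side',(312/5+244.6,120/5+214.6),.101), [np.round(x,1) for x in (proj('side',[.5895,-.0323,.101]),proj('top',[.5895,-.0323,.101]))])
E
```

```text
time_s: 16.85
tcp_pos: [0.4626, 0.2989, 0.2143]
ee_rot: [[-0.995, 0.103, 0.008], [0.104, 0.995, 0.007], [-0.007, 0.008, -1.0]]
wrist_force: [0.7, 0.3, -0.0]
gripper_width: 0.999
[[-16.2, -31.52, 1.06], ('spin', np.float64(-83.48), 'jaw now', np.float64(84.02))] [ 4.97918459e+01  1.50051468e+01 -1.15154617e+01  8.60391890e-03
 -6.31643075e+01 -1.45775704e+02]
[ 0.59014479 -0.03005624  0.101     ]
[ 0.58869177 -0.02840893  0.101     ] [array([307.1, 237.3]), array([313. , 232.4])]
```

View pics/s12z.png

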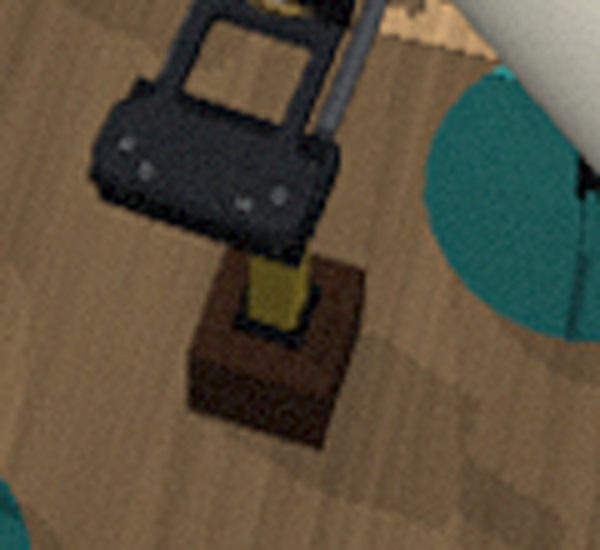

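```bash
python3 -m inch '[{"fingers":8.7,"delta_pos":[-1,-2,0],"spin":-4},{"fingers":8.7,"delta_pos":[-2.5,-5,0],"spin":-10},{"fingers":8.7,"delta_pos":[-4,-8,0],"spin":-17},{"fingers":8.7,"delta_pos":[-5.5,-11,0],"spin":-24},{"fingers":8.7,"delta_pos":[-7,-14,0],"spin":-31},{"fingers":8.7,"delta_pos":[-8.5,-17,0],"spin":-38},{"fingers":8.7,"delta_pos":[-10,-20,0],"spin":-45},{"fingers":8.7,"delta_pos":[-11.5,-23,0],"spin":-52},{"fingers":8.7,"delta_pos":[-13,-26,0],"spin":-59},{"fingers":8.7,"delta_pos":[-14.5,-28.5,0],"spin":-66},{"fingers":8.7,"delta_pos":[-15.5,-30.5,0],"spin":-73},{"fingers":8.7,"delta_pos":[-16.2,-31.5,0],"spin":-80},{"fingers":8.7,"delta_pos":[-16.2,-31.5,0],"spin":-83.5},{"fingers":8.7,"delta_pos":[-16.2,-31.5,0],"spin":-83.5},{"fingers":8.7,"delta_pos":[-16.2,-31.5,0],"spin":-83.5}]';python3 - <<'E'
from h import *
for n in ("side","top"):
    im=capture(n)[:,:,::-1]
    cv2.imwrite(f'pics/{n}13.png',cv2.resize(im[180:340,230:430] if n=="side" else im[170:300,240:400],None,fx=4,fy=4,interpolation=cv2.INTER_CUBIC))
print(sense()['joints'],to([.5895,-.0315,.073],-12.5))
E
```

```text
time_s: 18.4
tcp_pos: [0.5881, -0.033, 0.2079]
ee_rot: [[-0.218, -0.976, -0.002], [-0.976, 0.218, -0.0], [0.001, 0.002, -1.0]]
wrist_force: [0.7, 0.1, -0.4]
gripper_width: 1.0
[ 1.25449425e+01  1.91869873e+01 -5.94414701e+00 -9.48412466e-03
 -6.49297478e+01 -2.50550638e+01] [[-0.15, -0.1, 13.55], ('spin', np.float64(-0.01), 'jaw now', np.float64(167.49))]
```

View pics/side13.png

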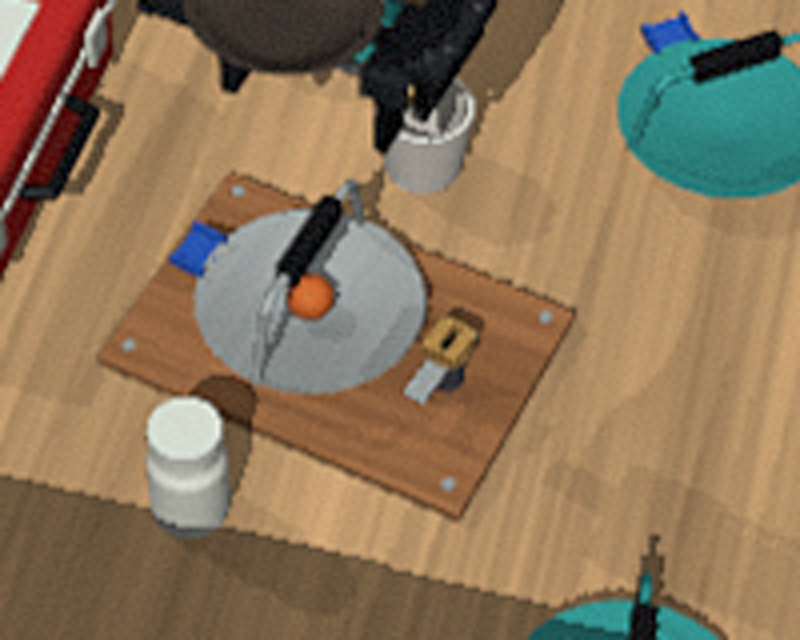

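View pics/top13.png

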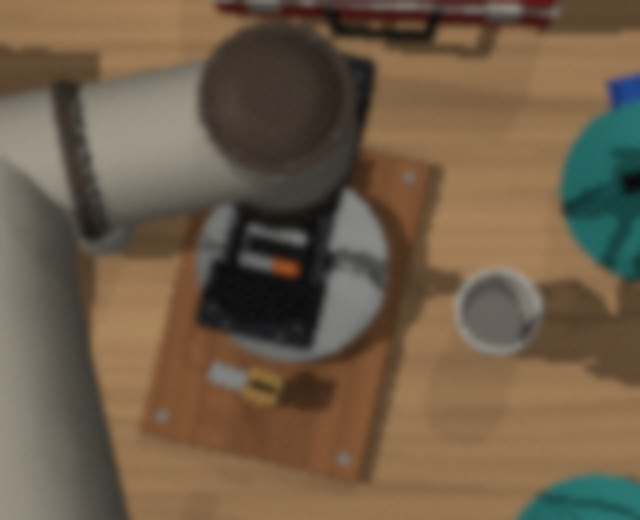

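```bash
python3 -m inch '[{"fingers":8.7,"delta_pos":[-0.1,-0.05,2],"spin":0},{"fingers":8.7,"delta_pos":[-0.15,-0.1,5],"spin":0},{"fingers":8.7,"delta_pos":[-0.15,-0.1,7],"spin":0},{"fingers":8.7,"delta_pos":[-0.15,-0.1,7],"spin":0},{"fingers":8.7,"delta_pos":[-0.15,-0.1,7],"spin":0}]';python3 - <<'E'
from h import *
im=capture('side')[:,:,::-1]
cv2.imwrite(f'pics/s14.png',cv2.resize(im[180:300,240:380],None,fx=5,fy=5,interpolation=cv2.INTER_CUBIC))
im=capture('top')[:,:,::-1]
cv2.imwrite(f'pics/t14.png',cv2.resize(im[190:290,260:370],None,fx=6,fy=6,interpolation=cv2.INTER_CUBIC))
print(to([.5895,-.0315,.073],-12.5))
E
```

```text
time_s: 19.0
tcp_pos: [0.5903, -0.0316, 0.1395]
ee_rot: [[-0.216, -0.976, 0.0], [-0.976, 0.216, -0.001], [0.0, -0.0, -1.0]]
wrist_force: [0.5, -0.3, 0.6]
gripper_width: 1.002
[[0.04, 0.17, 6.76], ('spin', np.float64(0.04), 'jaw now', np.float64(167.54))]
```

View pics/s14.png

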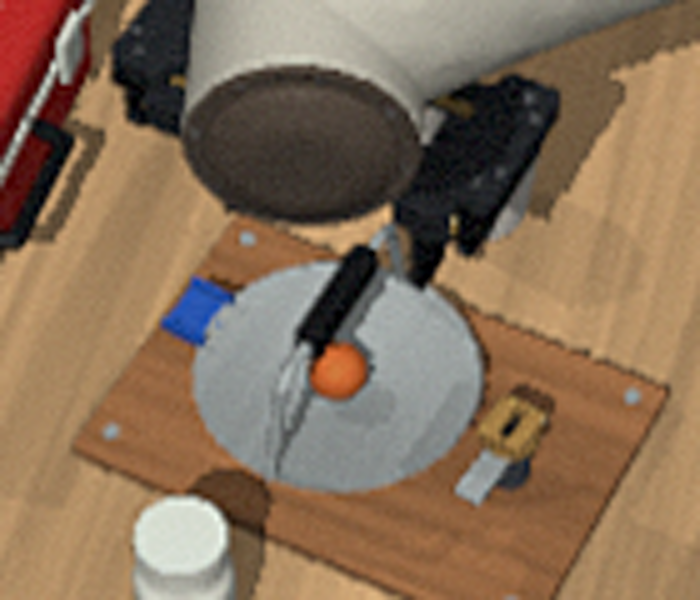

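View pics/t14.png

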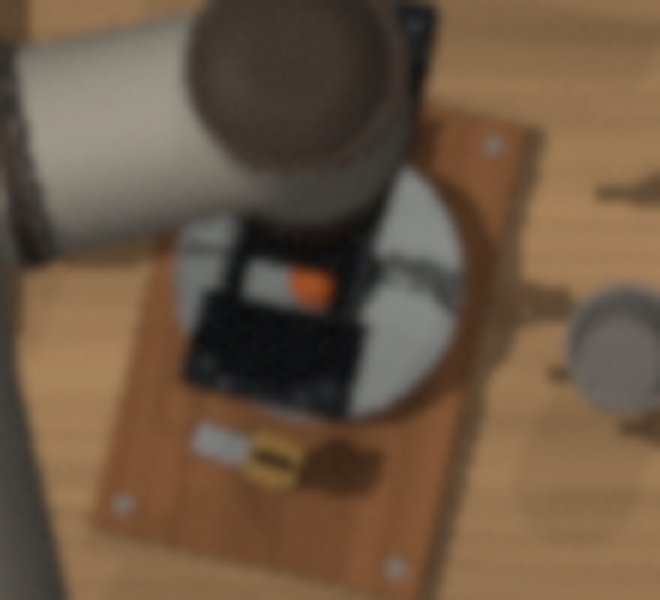

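```bash
python3 -m inch '[{"fingers":8.7,"delta_pos":[0,0.05,2],"spin":0},{"fingers":8.7,"delta_pos":[0,0.1,4],"spin":0},{"fingers":8.7,"delta_pos":[0,0.1,5.5],"spin":0},{"fingers":8.7,"delta_pos":[0,0.1,6.6],"spin":0},{"fingers":8.7,"delta_pos":[0,0.1,6.6],"spin":0},{"fingers":8.7,"delta_pos":[0,0.1,6.6],"spin":0}]';python3 - <<'E'
from h import *
im=capture('side')[:,:,::-1]
cv2.imwrite(f'pics/s15.png',cv2.resize(im[180:300,240:380],None,fx=5,fy=5,interpolation=cv2.INTER_CUBIC))
print(sense()['wrist_force'],to([.5895,-.0315,.073],-12.5))
E
```

```text
time_s: 19.7
tcp_pos: [0.5898, -0.0315, 0.074]
ee_rot: [[-0.216, -0.976, 0.002], [-0.976, 0.216, -0.0], [-0.0, -0.002, -1.0]]
wrist_force: [-0.3, 0.4, 0.2]
gripper_width: 0.999
[0.71418234 0.20876716 0.30427478] [[0.01, 0.05, 0.13], ('spin', np.float64(0.03), 'jaw now', np.float64(167.53))]
```

View pics/s15.png

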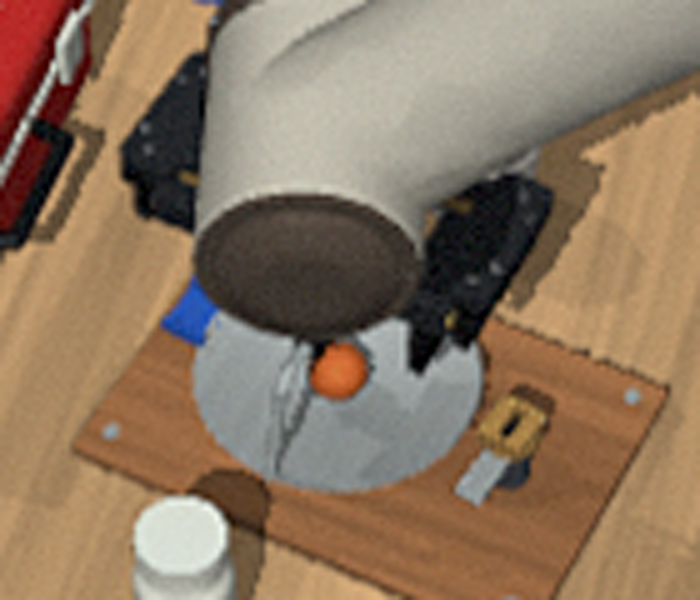

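```bash
python3 -m inch '[{"fingers":5,"delta_pos":[0,0,0],"spin":0},{"fingers":4,"delta_pos":[0,0,0],"spin":0},{"fingers":4,"delta_pos":[0,0,0],"spin":0},{"fingers":4,"delta_pos":[0,0,0],"spin":0},{"fingers":4,"delta_pos":[0,0,0],"spin":0},{"fingers":4,"delta_pos":[0,0,0],"spin":0},{"fingers":4,"delta_pos":[0,0,0],"spin":0},{"fingers":3.5,"delta_pos":[0,0,0],"spin":0},{"fingers":3,"delta_pos":[0,0,0],"spin":0},{"fingers":2.5,"delta_pos":[0,0,0],"spin":0},{"fingers":2.2,"delta_pos":[0,0,0],"spin":0},{"fingers":1.9,"delta_pos":[0,0,0],"spin":0},{"fingers":1.7,"delta_pos":[0,0,0],"spin":0},{"fingers":1.5,"delta_pos":[0,0,0],"spin":0},{"fingers":1.3,"delta_pos":[0,0,0],"spin":0},{"fingers":1.1,"delta_pos":[0,0,0],"spin":0},{"fingers":0.8,"delta_pos":[0,0,0],"spin":0},{"fingers":0.5,"delta_pos":[0,0,0],"spin":0},{"fingers":0.5,"delta_pos":[0,0,0],"spin":0},{"fingers":0.5,"delta_pos":[0,0,0],"spin":0}]';python3 - <<'E'
from h import *
im=capture('side')[:,:,::-1]
cv2.imwrite(f'pics/s16.png',cv2.resize(im[180:300,240:380],None,fx=5,fy=5,interpolation=cv2.INTER_CUBIC))
s=sense();print(s['wrist_force'],s['moment'],s['gripper_width']*87,to([.5895,-.0315,.073],-12.5))
E
```

```text
time_s: 21.75
tcp_pos: [0.5889, -0.0316, 0.0731]
ee_rot: [[-0.216, -0.976, -0.0], [-0.976, 0.216, -0.0], [0.0, 0.0, -1.0]]
wrist_force: [-1.3, 0.9, 0.9]
gripper_width: 0.156
[-1.16201427  0.57430478  0.50395697] [ 0.11554963  0.36602743 -0.03421654] 13.723387754089217 [[-0.02, -0.06, 0.0], ('spin', np.float64(0.01), 'jaw now', np.float64(167.51))]
```

View pics/s16.png

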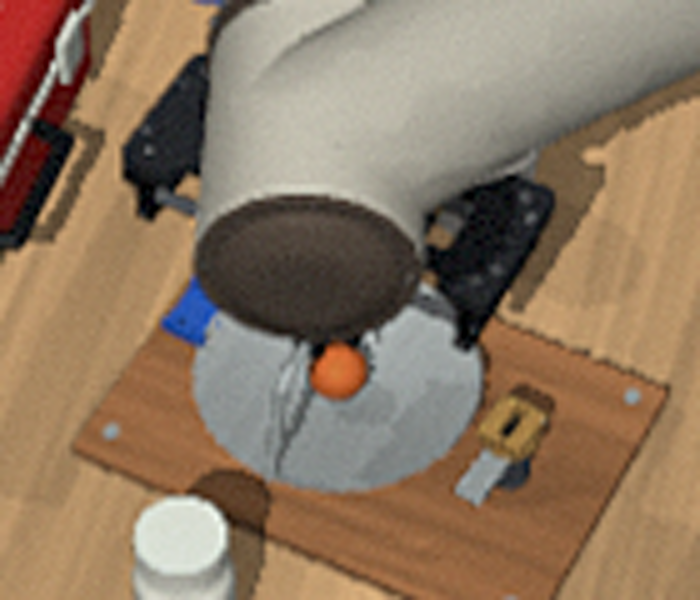

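```bash
python3 -m inch '[{"fingers":0.5,"delta_pos":[0,0,-0.1],"spin":0},{"fingers":0.5,"delta_pos":[0,0,-0.3],"spin":0},{"fingers":0.5,"delta_pos":[0,0,-0.6],"spin":0},{"fingers":0.5,"delta_pos":[0,0,-1],"spin":0},{"fingers":0.5,"delta_pos":[0,0,-1.5],"spin":0},{"fingers":0.5,"delta_pos":[0,0,-2],"spin":0},{"fingers":0.5,"delta_pos":[0,0,-2.5],"spin":0},{"fingers":0.5,"delta_pos":[0,0,-3],"spin":0},{"fingers":0.5,"delta_pos":[0,0,-3.5],"spin":0},{"fingers":0.5,"delta_pos":[0,0,-4],"spin":0},{"fingers":0.5,"delta_pos":[0,0,-4.5],"spin":0},{"fingers":0.5,"delta_pos":[0,0,-5],"spin":0},{"fingers":0.5,"delta_pos":[0,0,-5.3],"spin":0},{"fingers":0.5,"delta_pos":[0,0,-5.5],"spin":0},{"fingers":0.5,"delta_pos":[0,0,-5.6],"spin":0},{"fingers":0.5,"delta_pos":[0,0,-5.6],"spin":0}]';python3 - <<'E'
from h import *
im=capture('side')[:,:,::-1]
cv2.imwrite(f'pics/s17.png',cv2.resize(im[160:300,220:380],None,fx=5,fy=4.2,interpolation=cv2.INTER_CUBIC))
s=sense();print(s['wrist_force'],s['moment'],s['gripper_width']*87)
E
```

```text
time_s: 23.4
tcp_pos: [0.589, -0.0316, 0.1291]
ee_rot: [[-0.216, -0.976, -0.0], [-0.976, 0.216, 0.0], [-0.0, 0.0, -1.0]]
wrist_force: [-0.1, -0.6, -2.8]
gripper_width: 0.163
[ 0.10385256 -0.11360832 -2.23625774] [ 0.01158425  0.08096152 -0.02014459] 13.46293289767098
```

View pics/s17.png

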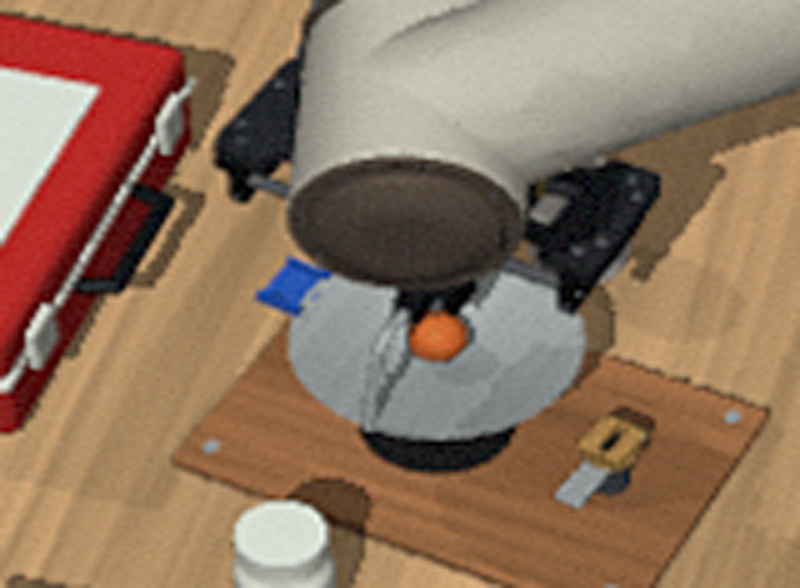

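```bash
python3 -m inch '[{"fingers":0.5,"delta_pos":[0,0,-0.2],"spin":0},{"fingers":0.5,"delta_pos":[0,0,-0.5],"spin":0},{"fingers":0.5,"delta_pos":[0,0,-0.9],"spin":0},{"fingers":0.5,"delta_pos":[0,0,-1.4],"spin":0},{"fingers":0.5,"delta_pos":[0,0,-1.9],"spin":0},{"fingers":0.5,"delta_pos":[0,0,-2.4],"spin":0},{"fingers":0.5,"delta_pos":[0,0,-2.9],"spin":0},{"fingers":0.5,"delta_pos":[0,0,-3.4],"spin":0},{"fingers":0.5,"delta_pos":[0,0,-3.8],"spin":0},{"fingers":0.5,"delta_pos":[0,0,-4.1],"spin":0},{"fingers":0.5,"delta_pos":[0,0,-4.3],"spin":0},{"fingers":0.5,"delta_pos":[0,0,-4.4],"spin":0},{"fingers":0.5,"delta_pos":[0,0,-4.4],"spin":0},{"fingers":0.5,"delta_pos":[0,0,-4.4],"spin":0}]' && python3 -m inch '[{"fingers":0.5,"delta_pos":[0,0,0],"spin":0.5},{"fingers":0.5,"delta_pos":[0,0,0],"spin":1.5},{"fingers":0.5,"delta_pos":[0,0,0],"spin":3},{"fingers":0.5,"delta_pos":[0,0,0],"spin":5},{"fingers":0.5,"delta_pos":[0,0,0],"spin":7},{"fingers":0.5,"delta_pos":[0,0,0],"spin":9.5},{"fingers":0.5,"delta_pos":[0,0,0],"spin":12},{"fingers":0.5,"delta_pos":[0,0,0],"spin":14.5},{"fingers":0.5,"delta_pos":[0,0,0],"spin":17},{"fingers":0.5,"delta_pos":[0,0,0],"spin":19.5},{"fingers":0.5,"delta_pos":[0,0,0],"spin":22},{"fingers":0.5,"delta_pos":[0,0,0],"spin":24.5},{"fingers":0.5,"delta_pos":[0,0,0],"spin":27},{"fingers":0.5,"delta_pos":[0,0,0],"spin":29},{"fingers":0.5,"delta_pos":[0,0,0],"spin":30},{"fingers":0.5,"delta_pos":[0,0,0],"spin":30}]';python3 - <<'E'
from h import *
im=capture('side')[:,:,::-1]
cv2.imwrite(f'pics/s18.png',cv2.resize(im[160:300,220:380],None,fx=5,fy=4.2,interpolation=cv2.INTER_CUBIC))
s=sense();print(s['wrist_force'],s['moment'],s['gripper_width']*87)
E
```

```text
time_s: 24.85
tcp_pos: [0.5889, -0.0316, 0.1728]
ee_rot: [[-0.216, -0.976, -0.0], [-0.976, 0.216, -0.0], [0.0, 0.0, -1.0]]
wrist_force: [-0.3, -0.6, -2.0]
gripper_width: 0.154
time_s: 26.45
tcp_pos: [0.589, -0.0316, 0.173]
ee_rot: [[-0.676, -0.737, -0.0], [-0.737, 0.676, -0.0], [0.0, 0.0, -1.0]]
wrist_force: [0.3, 0.0, -2.5]
gripper_width: 0.159
[-0.01875127 -0.10753972 -1.70806543] [ 0.02883438  0.02012464 -0.01098673] 13.485260240445472
```

View pics/s18.png

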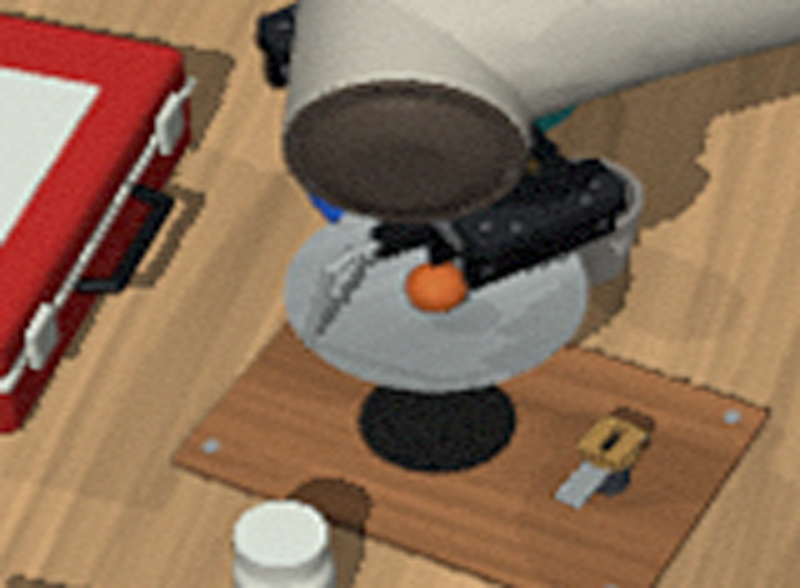

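The dish is level at 30°, with the ball centred (~(437,287)). Turning the remaining 60°.

```bash
python3 -m inch '[{"fingers":0.5,"delta_pos":[0,0,0],"spin":0.7},{"fingers":0.5,"delta_pos":[0,0,0],"spin":2},{"fingers":0.5,"delta_pos":[0,0,0],"spin":4},{"fingers":0.5,"delta_pos":[0,0,0],"spin":7},{"fingers":0.5,"delta_pos":[0,0,0],"spin":11},{"fingers":0.5,"delta_pos":[0,0,0],"spin":15},{"fingers":0.5,"delta_pos":[0,0,0],"spin":19},{"fingers":0.5,"delta_pos":[0,0,0],"spin":23},{"fingers":0.5,"delta_pos":[0,0,0],"spin":27},{"fingers":0.5,"delta_pos":[0,0,0],"spin":31},{"fingers":0.5,"delta_pos":[0,0,0],"spin":35},{"fingers":0.5,"delta_pos":[0,0,0],"spin":39},{"fingers":0.5,"delta_pos":[0,0,0],"spin":43},{"fingers":0.5,"delta_pos":[0,0,0],"spin":47},{"fingers":0.5,"delta_pos":[0,0,0],"spin":51},{"fingers":0.5,"delta_pos":[0,0,0],"spin":54},{"fingers":0.5,"delta_pos":[0,0,0],"spin":57},{"fingers":0.5,"delta_pos":[0,0,0],"spin":59},{"fingers":0.5,"delta_pos":[0,0,0],"spin":60},{"fingers":0.5,"delta_pos":[0,0,0],"spin":60}]' && python3 -m inch '[{"fingers":0.5,"delta_pos":[0,0,0],"spin":0},{"fingers":0.5,"delta_pos":[0,0,0],"spin":0},{"fingers":0.5,"delta_pos":[0,0,0],"spin":0},{"fingers":0.5,"delta_pos":[0,0,0],"spin":0},{"fingers":0.5,"delta_pos":[0,0,0],"spin":0}]';python3 - <<'E'
from h import *
im=capture('side')[:,:,::-1]
cv2.imwrite(f'pics/s19.png',cv2.resize(im[160:420,220:380],None,fx=3,fy=2.3,interpolation=cv2.INTER_CUBIC))
im=capture('top')[:,:,::-1]
cv2.imwrite(f'pics/t19.png',cv2.resize(im[180:300,180:400],None,fx=3.6,fy=3.6,interpolation=cv2.INTER_CUBIC))
s=sense();print(s['wrist_force'],s['moment'],s['gripper_width']*87,to([.5895,-.032,.173],-102.5))
E
```

```text
time_s: 28.5
tcp_pos: [0.589, -0.0316, 0.1731]
ee_rot: [[-0.976, 0.216, -0.0], [0.216, 0.976, 0.0], [0.0, 0.0, -1.0]]
wrist_force: [-0.2, 0.1, -1.6]
gripper_width: 0.159
time_s: 29.0
tcp_pos: [0.589, -0.0316, 0.173]
ee_rot: [[-0.976, 0.216, 0.0], [0.216, 0.976, 0.0], [-0.0, 0.0, -1.0]]
wrist_force: [0.1, 0.4, -2.9]
gripper_width: 0.155
[ 0.41706248  0.41583076 -1.45412714] [-0.01289887 -0.00845738 -0.00248057] 13.860724655760391 [[-0.05, -0.03, 0.0], ('spin', np.float64(0.01), 'jaw now', np.float64(77.51))]
```

View pics/s19.png

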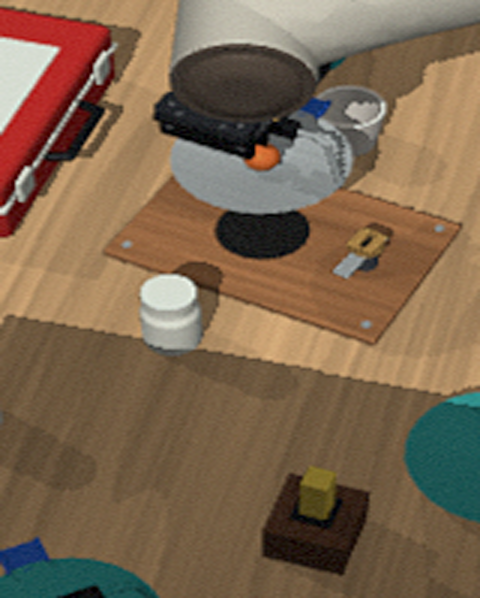

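View pics/t19.png

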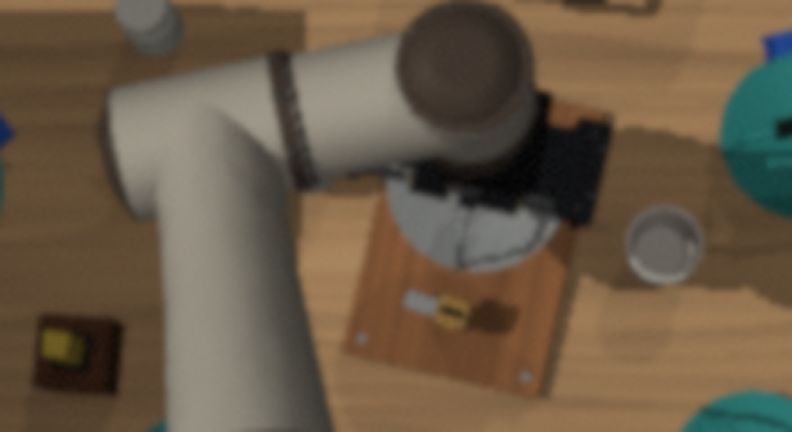

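```bash
python3 -c "
from station import *
print(finish_job())"
```

```text
the job is handed in; nothing more can be done
None
```

I completed the job and handed it in at about 29 s; no verdict is reported.

- **Clip:** I turned the brass screw with the yellow driver. By camera estimate the clip was at about 1.4 rad. I then turned it slightly further, and later pictures show it well off the rim.
- **Driver:** I put it back in its holder and let go. The last pictures show it upright with its flange on the block.
- **Dish:** I gripped it by the bridge handle and lifted it straight up about 10 cm, then turned it 90° clockwise.
- **Last checks:**
  - The arm pose was steady and vertical, and the dish's underside is about 112 mm above the work surface.
  - The arm is within about 1 mm of the dish's starting centre.
  - The blue lip faces the cup.
  - The ball looks centred.
  - The cup and the nearby pill bottle look unmoved. I did not check the tray, the forceps or the far pill bottle at the end, but nothing came near them.

No check failed. The two camera calibrations disagreed by 2–3 mm in places. For fitting the blade into the slot I relied on close-up side views and the force reading, which showed no contact.

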